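# Return the pellet feeder to its feeding station and prime it

### The arm

A 6-joint arm with a two-finger parallel gripper is mounted at the origin on the work surface. World frame = base frame: x ahead of the robot, y to its left, z up, the work surface at z = 0. Lengths are in m, angles in rad, forces in N, time in s.
With the tool pointing down it reaches from about 0.25 to 0.725 m from the base axis. Payload 9.7 kg.
Tool frame: the origin (TCP) lies midway between the tips of the shut fingers; the grasp point (between the pads) lies 19 mm behind it; z points along the fingers, y is the line along which they close (so a half turn about z gives the same grasp; the last joint's range is limited). The gripper opens to 85 mm and grips with 20 to 120 N. Pads are 22 mm wide; open, the fingers measure 114 mm over their backs; the gripper's body (76 mm by 85 mm) begins 54 mm behind the grasp point. The pads swing forward as they close: fully open they stand 13 mm farther back than shut.
Start: joints at [1.224, 0.087, 0.176, 1.66, 0, 1.571], TCP at [0.187, 0.517, 0.231] pointing down, gripper open.
Joint ranges: [-3.13, 3.13], [-0.85, 1.81], [-1.15, 1.24], [-2.2, 2.28], [-1.44, 1.52], [-3.14, 3.14]. Speed limits (rad/s): [2.22, 2.22, 2.57, 3.14, 3.14, 3.14].

### API

Orientations are given as a 3x3 rotation matrix whose columns are the frame's x, y, z axes.
In Python, from workcell import telemetry, cams, r gives the robot as it stands.
- The arm moves only by the tool play_rows, never from a script. Its argument "targets" is text: rows parted by semicolons, each of 4 numbers parted by spaces: the shift along the world's x, y, z in mm, then the turn about the world's z in rad. A call has exactly 5 rows; each row shifts and turns the commanded pose from where the row before left it; what a row does not reach is not made up. A row lasts 1/12 s, in which the tool goes at most 41.7 mm and 7.16 degrees, less where a joint would pass 70% of its speed; a pose out of reach is approached as far as the arm can. A call is refused whole if a number of a shift passes 41.7 or a number of a turn 0.125, either way. A call with a gripper value outside its range is refused whole. "hand" is the opening, from 0 (shut) to 1 (fully open), set as the call begins (left out, the last holds). The fingers move at their own pace and stop on an object; "squeeze" is the grip in N (left out, the last holds). Time passes only in rows, so rows that do not move let the fingers close, or fill a call up. It gives the time, the measured TCP pose, the force, the opening and the grip force at its end, in the units of the state.
- telemetry.get_obs(): the state, without advancing time (a new reading comes with each control period).
- cams.snapshot(name): name is "scene" or "top" or "wrist"; returns the picture (384x512x3 uint8, red, green, blue); there is no depth.
- cams.camera_model(name): a dict with "mtx" (3x3 intrinsics, pixels), "rvec" (rotation vector, rad) and "tvec" (3), from world to camera coordinates, as OpenCV has them; the wrist camera has in their place "T_tool_cam" (4x4, takes a point from camera to tool coordinates, whose origin is the TCP and whose axes are the flange's). Camera axes: x right, y down, z forward; pixel columns grow to the right and rows downward; lengths in m; the calibration is good to about 2 mm. A picture is of the moment at which its call begins: read the wrist's pose just before it. camera_model takes no time and is no camera call.
- r.close_job(): hands the job in; it is judged then, once.
Trained networks look in the newest picture that a camera, given by its name, has taken for a name from the list of things; names that differ only in an ending like _2 or _b are one class to them, and where a whole thing is asked for, a point or a joint stands for the part that bears it (a point fixed in the world has none). Each returns a list of dicts, best first, with "confidence" (0 to 1); they miss things now and then, are a little off and sometimes report something else, mostly with a low value. They report only what shows in the picture. A call takes as long as a camera call. They do not tell look-alikes from the thing itself.
- cams.spot_in(camera, name): "location" ([x, y, z] in m, in world coordinates, good to about 4 mm: the middle of the surface that is visible of it).
The state is a dict: "time": time; "joint_positions": joint angles; "joint_vel": joint speeds; "joint_torque": joint torques, N m; "ee_pos": TCP position; "tcp_rot": TCP orientation; "contact_force": force on the tool from outside, world axes, zero at the start; "torque": the same for the moment, N m; "finger_gap": opening from 0.0 (shut) to 1.0 (fully open); "gripper_force": force on a finger pad.
Only numpy, scipy, OpenCV 4.12 (cv2) and the standard library are available. Lean on these libraries where they do the work, as an engineer would, in place of code of your own. Each camera call takes 0.05 s, during which the arm holds its last target. There are 200 camera calls.

### The job

Put the pellet feeder on top of the clear chamber back into service: swing its orange clamp lever a full quarter turn open (towards the robot), slide the feeder along its rail to the robot's left until it is fully home against the end stop, without slamming it, and swing the lever fully shut again. Then prime it with exactly three clicks of the black dosing knob, clockwise seen from above; every click drops a pellet, so do not turn the knob before the feeder is home and locked, and never click a fourth time. Also set the loose frosted lid with the orange tab squarely on the feeder's open hopper bowl, gently and without dropping it, and leave all the other things where they are.

Things in the scene. Friction and masses are not known exactly. Their poses are not given: they have to be found in the camera images.
- chamber: Fixed clear acrylic chamber, 250 mm deep (x) x 350 wide (y) x 130 high; the grey tray below it stands out 6 mm all round. Origin: centre of its underside, z up; at yaw 0 (it varies by 0.2 rad) x points away from the robot, y to the robot's left. On its top a guide rail along y, with an end stop near each end, 34 mm high, 50 (x) x 16 (y), centred at x 10, y +/-156 mm.
- feeder_carriage (a joint): Feeder's place on the rail, m: grows along chamber +y (robot's left); 0.130 = fully home at the left stop; starts at 0 to 0.055, clamped. Shut, the clamp holds well over 25 N; released, the feeder slides with about 2.5 N and stays put. It is a white plate carrying bowl, clamp lever and knob; its centre is at chamber x -15 mm, y = this value - 0.065 m.
- plate_edge (a point): Middle of the height of the feeder plate's right-hand (chamber -y) edge face, 30 mm in front of the plate's centre; moves with the feeder, its axes are parallel to the chamber's. The white plate is 190 mm deep (chamber x), 150 wide (y) and 18 thick; its underside is 20 mm and its top 38 mm above the chamber's top.
- clamp (a joint): Angle of the orange clamp lever about its vertical axis, rad: 0 = fully shut (points to chamber +y, robot's left), grows counter-clockwise seen from above, 1.571 = fully open (points to chamber -x, at the robot); hard stops at both ends. The brake lets go above about 0.5. Turns with about 0.13 N m and stays where left. Starts within 0.08 of shut.
- clamp_pivot (a point): On the clamp lever's vertical axis at mid-height of its arm, 18 mm above the plate's top; moves with the feeder, axes parallel to the chamber's. The round black boss about the axis is 24 mm in diameter and its top lies 8 mm above this point (a small steel cap 3 mm more).
- clamp_grip (a point): On the clamp lever's arm, 52 mm out from the axis, at mid-height; turns with the lever: y points out along the arm, z up. The arm is 12 mm wide and 13 high, with a 15 mm round end whose outermost point is 71 mm from the axis. Below the arm are 11 mm of air to the level of the plate's top; shut or open, this point lies outside the plate, 56 mm above the chamber's top.
- dose (a joint): Angle of the black dosing knob about its vertical axis, rad, growing clockwise seen from above. A spring detent gives 16 clicks a turn, 0.393 rad each; it starts within 0.12 of the rest at 0 and settles there, so three clicks are 1.178. A click breaks away at about 0.05 N m; past half-way the detent pulls the knob on to the next rest.
- dose_grip (a point): On the dosing knob's vertical axis, 8 mm below its flat top and 22 mm above the feeder plate's top. The knob is a fluted round 32 mm in diameter, 26 high, on a flat 42 mm ring 4 high with one tick per click; a white line on top marks its angle. From this axis the bowl's wall is 45 mm away, the clamp boss's centre 79 mm.
- bowl_rim (a point): Centre of the hopper bowl's open mouth at the level of its rim, z up; moves with the feeder. The bowl is clear and round, 108 mm in outer diameter, standing 45 mm above the plate, with pale pellets in it.
- lid: Loose lid, a round frosted cap of 121 mm outer diameter, 14 high, open below: skirt 116 mm inside, 10 deep; right way up on the table, about 75 g. Origin: centre of the skirt's lower edge, z up; seated on the bowl it lies 10 mm below the rim. On top, centred, an orange tab 36 mm long (lid x), 10 thick (lid y), from 14 to 40 mm above the origin.
- pellet_jar: Bystander: closed jar of pale pellets with a blue cap, 68 mm in diameter, 95 mm high, standing on the table. Origin: centre of its foot. It and the lid may have exchanged sides.
- petri_dish: Bystander: closed flat clear dish, 60 mm in diameter, 14 mm high. Origin: centre of its underside.
- screwdriver: Bystander: screwdriver 160 mm long, lying on the table. Origin: under its middle, x along it.
- hex_key: Bystander: dark L-shaped hex key, 85 x 30 mm, 6 mm thick, lying on the table. Origin: under the middle of the long leg.
- forceps: Bystander: steel forceps, 120 mm long, 5 mm high, lying on the table. Origin: under their middle.
- coupling: Bystander: orange printed tube coupling, a ring 30 mm in diameter and 20 mm high, standing on the chamber's top on the strip behind the feeder plate. Origin: centre of its underside.
- optical_post: Bystander: steel post 13 mm in diameter, 75 mm long, lying on the table. Origin: under its middle.
Things that resemble listed ones, but are neither listed nor needed, are in the scene too. Of the things that look like the lid, take the one that is farthest from the robot's base at the start.

How it is judged:
By the outcome, as a careful person would: the job done as asked, in the order asked, and still so for the second after the job is handed in, with the robot touching nothing.
It also fails if it takes over 72 s, if anything falls off the work surface, if the arm or the gripper's body presses on something with over 40 N, if the wrist force passes 120 N, or if a joint passes its speed limit or range.

## Working session

There is one attempt and no reset: what is moved stays moved. The work goes in short steps, Python scripts to look and compute and a tool call to move; the robot and the scene stay as the last step left them, time stands still between calls to the robot, and variables do not carry over. Pictures are saved under pics/ and viewed, at most 10 in all, crops included, and the job is handed in when it is done.

Besides the shell and the picture viewer there is one more tool, called after "Emit:" by a JSON object that holds its "op" and its "data", one argument or row to a line. play_rows: Moves the arm, as the interface text tells. Its arguments: {"type":"object","properties":{"targets":{"type":"string"},"hand":{"type":"number"},"squeeze":{"type":"number"}},"required":["targets"]}

```bash
ls; mkdir -p pics; python3 - <<'E'
from workcell import telemetry,cams,r
import cv2,numpy as np
for n in ("scene","top"):
    im=cams.snapshot(n); cv2.imwrite(f"pics/{n}0.png",cv2.cvtColor(cv2.resize(im,(800,600),interpolation=cv2.INTER_CUBIC),cv2.COLOR_RGB2BGR))
    for k in ("lid","clamp_grip","clamp_pivot","dose_grip","bowl_rim","plate_edge","chamber","pellet_jar","coupling","petri_dish"):
        print(n,k,[(np.round(d["location"],3).tolist(),round(d["confidence"],2)) for d in cams.spot_in(n,k)][:4])
    m=cams.camera_model(n);print(np.round(m["mtx"],1).tolist(),m["rvec"],m["tvec"])
print(cams.camera_model("wrist"))
o=telemetry.get_obs();print(o)
E
```

```text
pics
scene lid [([0.319, 0.337, 0.016], 0.83)]
scene clamp_grip [([0.548, -0.008, 0.193], 0.49)]
scene clamp_pivot [([0.625, -0.057, 0.178], 0.76)]
scene dose_grip [([0.546, -0.102, 0.2], 0.71), ([0.624, -0.057, 0.178], 0.16)]
scene bowl_rim [([0.547, -0.006, 0.191], 0.59), ([0.622, -0.055, 0.182], 0.57)]
scene plate_edge [([0.625, -0.059, 0.18], 0.75), ([0.547, -0.005, 0.191], 0.42)]
scene chamber [([0.668, 0.029, 0.131], 0.7)]
scene pellet_jar [([0.441, -0.304, 0.078], 0.9), ([0.626, -0.053, 0.177], 0.62)]
scene coupling [([0.622, -0.056, 0.184], 0.7), ([0.721, -0.062, 0.145], 0.58)]
scene petri_dish [([0.323, -0.234, 0.013], 0.61)]
[[355.2, 0.0, 254.9], [0.0, 355.2, 192.0], [0.0, 0.0, 1.0]] [ 1.161815    2.28887389 -1.05189846] [ 0.30881803 -0.15420077  1.289962  ]
top lid [([0.482, 0.336, 0.014], 0.96), ([0.309, 0.335, 0.008], 0.83)]
top clamp_grip [([0.537, -0.003, 0.192], 0.66), ([0.387, 0.186, 0.005], 0.41)]
top clamp_pivot [([0.599, -0.072, 0.17], 0.97)]
top dose_grip [([0.533, -0.106, 0.197], 0.5)]
top bowl_rim [([0.594, -0.074, 0.166], 0.91), ([0.391, -0.111, 0.005], 0.18)]
[... 1037 characters left out ...]
09841067e-05,  1.57082183e+00]), 'joint_vel': array([ 0.00093809,  0.00022287,  0.0003889 , -0.00123211,  0.00070834,
        0.00076471]), 'joint_torque': array([ 3.28385395e-03, -5.20115411e+01,  4.64864016e+01,  1.79574134e-03,
        5.06234960e-05,  2.34628764e-06]), 'ee_pos': array([0.18696097, 0.51724504, 0.23128147]), 'tcp_rot': array([[-9.40447235e-01,  3.39939696e-01,  2.68659973e-05],
       [ 3.39939696e-01,  9.40447236e-01, -1.68212905e-05],
       [-3.09842772e-05, -6.68671723e-06, -9.99999999e-01]]), 'contact_force': array([-0.12122411, -0.49538418,  0.61235033]), 'torque': array([ 0.05692795, -0.02062093, -0.02125232]), 'gripper_force': 0.0, 'finger_gap': 0.9990482259335239}
```

View pics/top0.png

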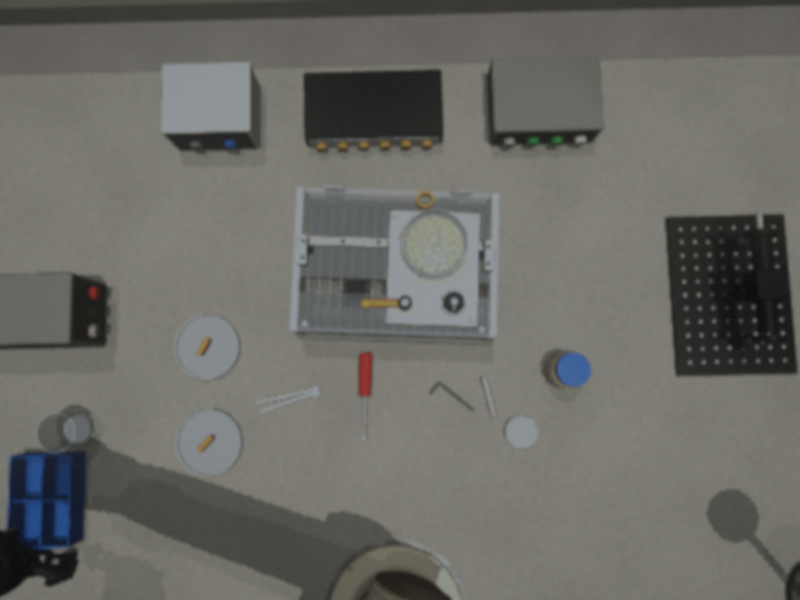

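View pics/scene0.png

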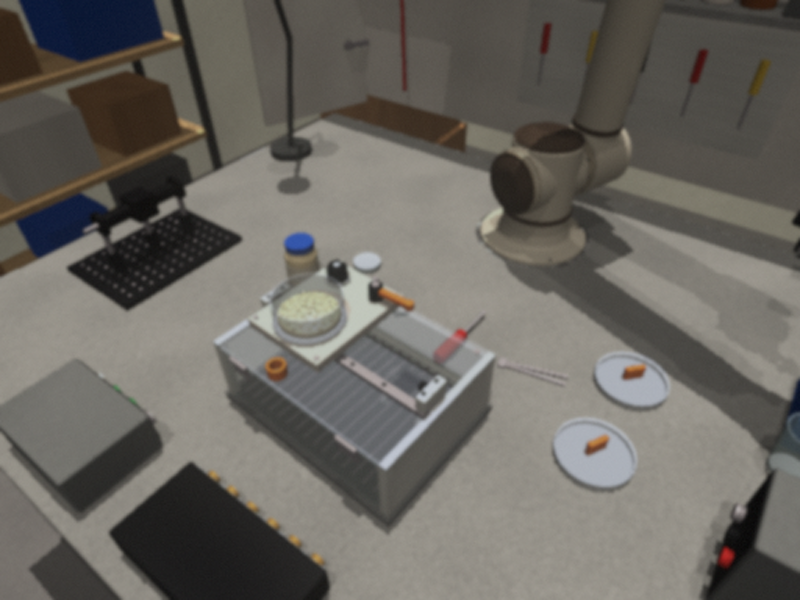

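The top view shows two lid look-alikes, at (207,347) and (210,441). The upper one, at about (0.482, 0.336), is farther from the base (0.587 m against 0.456 m), so it is the lid. The feeder's boss is at (404,303), with the lever to its left, the knob at (453,301) and the bowl at (433,243). Next I'll move to a wrist view above the feeder.

Emit:
{"op": "play_rows", "data": {
  "targets": "19 -28 8 -0.061;19 -28 8 -0.061;19 -28 8 -0.061;19 -28 8 -0.061;19 -28 8 -0.061",
  "hand": 0.45,
  "squeeze": 25
}}

```text
time: 1.52
ee_pos: [0.2824, 0.3759, 0.2717]
tcp_rot: [[-0.793, 0.609, 0.0], [0.609, 0.793, 0.0], [-0.0, 0.0, -1.0]]
contact_force: [0.7, 1.0, 0.0]
finger_gap: 0.45
gripper_force: 0.0
```

Emit:
{"op": "play_rows", "data": {
  "targets": "19 -28 8 -0.061;19 -28 8 -0.061;19 -28 8 -0.061;19 -28 8 -0.061;19 -28 8 -0.061"
}}

```text
time: 1.93
ee_pos: [0.3775, 0.2357, 0.3119]
tcp_rot: [[-0.574, 0.819, 0.001], [0.819, 0.574, 0.0], [-0.0, 0.001, -1.0]]
contact_force: [0.3, 0.0, 0.4]
finger_gap: 0.446
gripper_force: 0.0
```

Emit:
{"op": "play_rows", "data": {
  "targets": "19 -28 4 -0.061;19 -28 4 -0.061;19 -28 4 -0.061;19 -28 4 -0.061;19 -28 4 -0.061"
}}

```text
time: 2.35
ee_pos: [0.4726, 0.0956, 0.3317]
tcp_rot: [[-0.301, 0.954, 0.001], [0.954, 0.301, 0.0], [-0.0, 0.001, -1.0]]
contact_force: [-0.1, 0.9, 0.9]
finger_gap: 0.449
gripper_force: 0.0
```

Emit:
{"op": "play_rows", "data": {
  "targets": "19 -28 0 -0.061;19 -28 0 -0.061;19 -28 0 -0.061;0 -28 0 -0.061;0 0 0 -0.061"
}}

```text
time: 2.77
ee_pos: [0.5296, -0.0187, 0.3304]
tcp_rot: [[0.003, 1.0, -0.001], [1.0, -0.003, -0.001], [-0.001, -0.001, -1.0]]
contact_force: [-0.2, 0.3, 0.5]
finger_gap: 0.45
gripper_force: 0.0
```

```bash
cat > h.py <<'E'
from workcell import telemetry,cams,r
import cv2,numpy as np,sys
def save(im,f,box=None,s=None):
    if box: a,b,c,d=box; im=im[b:d,a:c]
    k=min(800/im.shape[1],600/im.shape[0]); cv2.imwrite(f,cv2.cvtColor(cv2.resize(im,None,fx=k,fy=k,interpolation=cv2.INTER_CUBIC),cv2.COLOR_RGB2BGR))
def wrist():
    o=telemetry.get_obs(); T=np.eye(4);T[:3,:3]=o["tcp_rot"];T[:3,3]=o["ee_pos"]
    m=cams.camera_model("wrist"); im=cams.snapshot("wrist"); W=T@m["T_tool_cam"]
    return im,m["mtx"],W
def ray(uv,z,K,W):
    d=W[:3,:3]@np.linalg.solve(K,[uv[0],uv[1],1.]); p=W[:3,3]; return p+d*(z-p[2])/d[2]
def topW():
    m=cams.camera_model("top"); R=cv2.Rodrigues(m["rvec"])[0]; W=np.eye(4); W[:3,:3]=R.T; W[:3,3]=-R.T@np.ravel(m["tvec"]); return m["mtx"],W
def spots(c,ks):
    for k in ks: print(c,k,[(np.round(d["location"],4).tolist(),round(d["confidence"],2)) for d in cams.spot_in(c,k)][:3])
def st():
    o=telemetry.get_obs(); x=o["tcp_rot"][:,0]; print("t",o["time"],"p",np.round(o["ee_pos"],4),"th",round(np.arctan2(x[1],x[0]),4),"F",np.round(o["contact_force"],1),"gap",round(o["finger_gap"],3),"j",np.round(o["joint_positions"],2)); return o
E
python3 - <<'E'
from h import *
st(); im,K,W=wrist(); np.savez("w1.npz",K=K,W=W); save(im,"pics/w1.png")
spots("wrist",("clamp_grip","clamp_pivot","dose_grip","bowl_rim"))
E
```

```text
t 2.7667 p [ 0.5296 -0.0187  0.3304] th 1.5683 F [-0.2  0.3  0.5] gap 0.45 j [-0.03  0.1   0.39  1.86 -0.    1.54]
wrist clamp_grip [([0.5403, -0.0053, 0.1953], 0.57), ([0.5343, -0.104, 0.1932], 0.31)]
wrist clamp_pivot [([0.6024, -0.0617, 0.1752], 0.73), ([0.7238, -0.0634, 0.1434], 0.54)]
wrist dose_grip [([0.5403, -0.1019, 0.1946], 0.98)]
wrist bowl_rim [([0.6039, -0.0571, 0.1747], 0.62)]
```

View pics/w1.png

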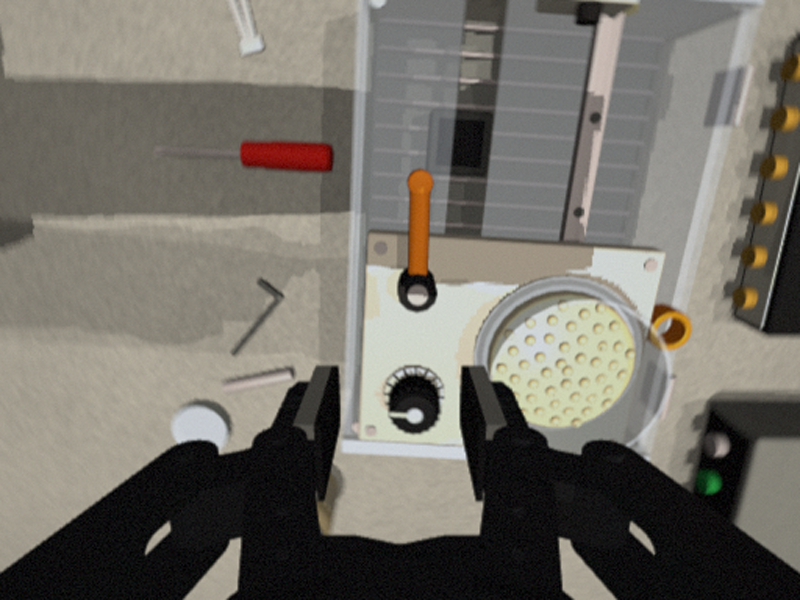

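The wrist view, with up as +y and right as +x, shows the orange lever from the boss cap (417,291) to its end (420,182), the knob at (414,403) and the plate corners at (368,235), (664,250) and (361,440). I'll convert these pixels to positions.

```bash
python3 - <<'E'
from h import *
d=np.load("w1.npz");K,W=d["K"],d["W"]
f=lambda u,v,z:np.round(ray((u*.64,v*.64),z,K,W),4)
for n,u,v,z in (("cap",417,291,.197),("armend",420,182,.1925),("armmid",419,230,.1925),("knobtop",414,403,.198),("knobdot",414,415,.198),("pLF",368,235,.168),("pLB",664,250,.168),("pRF",361,440,.168),("railA",590,120,.14),("railB",578,212,.14),("chF",345,440,.13),("chF2",364,20,.13)): print(n,f(u,v,z))
im=cv2.imread("pics/w1.png"); h=cv2.cvtColor(im,cv2.COLOR_BGR2HSV)
m=cv2.inRange(h,(5,150,100),(20,255,255));m[:, :395]=0;m[:,445:]=0
v,u=np.nonzero(m);P=np.array([f(a,b,.1925) for a,b in zip(u,v)])[:,:2]
c=P.mean(0);w=np.linalg.svd(P-c,full_matrices=False)[2][0];t=(P-c)@w
print("lever",c,np.arctan2(*(w*np.sign(w[1]))[::-1]),c+w*t.min(),c+w*t.max())
im0=cv2.imread("pics/w1.png")[340:460,350:490]; cv2.imwrite("pics/knob1.png",cv2.resize(im0,None,fx=5,fy=5))
E
```

```text
cap [ 0.5386 -0.0251  0.197 ]
armend [0.5399 0.0369 0.1925]
armmid [0.5396 0.01   0.1925]
knobtop [ 0.5374 -0.0981  0.198 ]
knobdot [ 0.5374 -0.1067  0.198 ]
pLF [0.5087 0.0028 0.168 ]
pLB [ 0.695  -0.0069  0.168 ]
pRF [ 0.5006 -0.1447  0.168 ]
railA [0.6499 0.0716 0.14  ]
railB [0.6484 0.0133 0.14  ]
chF [ 0.4842 -0.1698  0.13  ]
chF2 [0.5064 0.1309 0.13  ]
lever [0.53947305 0.01488991] 1.5561962810346728 [0.53988821 0.04332353] [ 0.53902121 -0.01605579]
```

View pics/knob1.png

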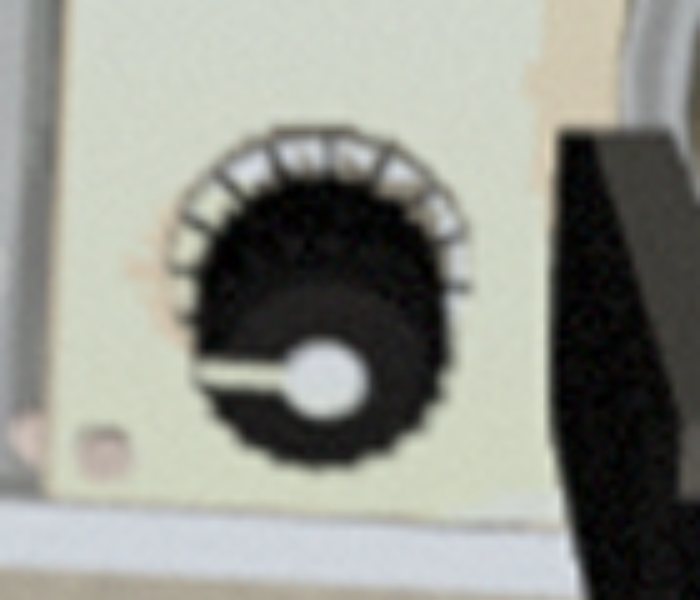

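Chamber yaw is about -0.053. The pivot is at (0.539, -0.0255), the lever grip point at (0.5396, 0.0265), and the knob axis near (0.538, -0.107), with its white line pointing at the robot. I'll descend over the lever arm and grip it.

Emit:
{"op": "play_rows", "data": {
  "targets": "2 9 -26 -0.003;2 9 -26 -0.003;2 9 -26 -0.003;2 9 -26 -0.003;2 9 -26 0"
}}

```text
time: 3.43
ee_pos: [0.5387, 0.0317, 0.2004]
tcp_rot: [[0.005, 1.0, 0.001], [1.0, -0.005, 0.0], [0.0, 0.001, -1.0]]
contact_force: [0.1, -0.2, -0.3]
finger_gap: 0.451
gripper_force: 0.0
```

Emit:
{"op": "play_rows", "data": {
  "targets": "0 0 -13 0;0 0 -13 0;0 0 0 0;0 0 0 0;0 0 0 0"
}}

```text
time: 3.85
ee_pos: [0.5392, 0.0307, 0.1765]
tcp_rot: [[0.007, 1.0, 0.001], [1.0, -0.007, 0.0], [0.0, 0.001, -1.0]]
contact_force: [0.2, -0.4, 0.1]
finger_gap: 0.45
gripper_force: 0.0
```

Emit:
{"op": "play_rows", "data": {
  "targets": "0 0 0 0;0 0 0 0;0 0 0 0;0 0 0 0;0 0 0 0",
  "hand": 0,
  "squeeze": 20
}}

```text
time: 4.27
ee_pos: [0.5394, 0.0304, 0.1762]
tcp_rot: [[0.008, 1.0, 0.002], [1.0, -0.008, 0.001], [0.001, 0.002, -1.0]]
contact_force: [0.2, 1.4, 5.4]
finger_gap: 0.162
gripper_force: 19.6
```

```bash
python3 - <<'E'
from h import *
o=st();print(o["gripper_force"]); im,K,W=wrist(); save(im,"pics/w2.png")
E
```

```text
t 4.2667 p [0.5394 0.0304 0.1762] th 1.5629 F [0.2 1.4 5.4] gap 0.162 j [0.06 0.05 0.03 1.55 0.   1.63]
19.643884599208832
```

View pics/w2.png

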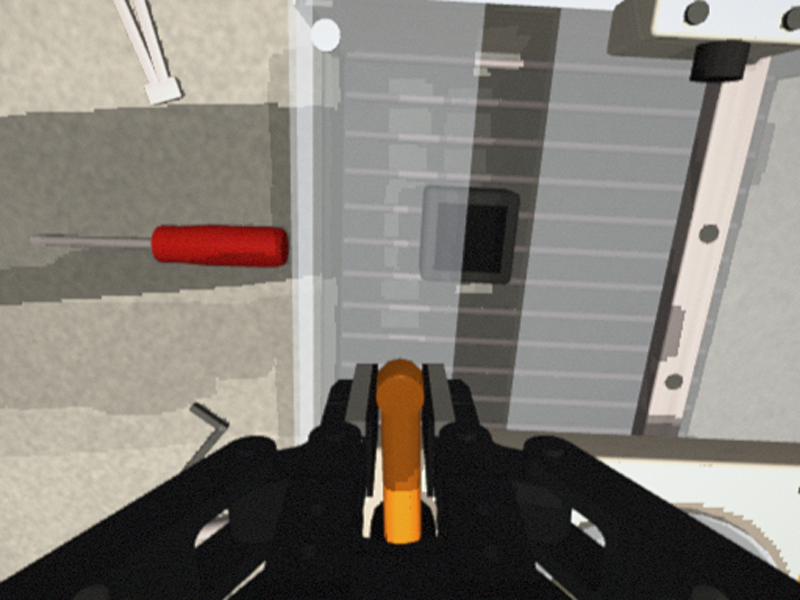

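The pads hold the arm near its round end; the lever spans (400,365) to (400,540). Next I'll work out the arc rows.

```bash
python3 - <<'E'
import numpy as np
a=1.556+.1095*np.arange(15);p=56*np.c_[np.cos(a),np.sin(a)];print(np.round(np.diff(p,axis=0),1).tolist(),np.round(a[-1],3))
E
```

```text
[[-6.1, -0.2], [-6.1, -0.9], [-5.9, -1.6], [-5.7, -2.2], [-5.4, -2.8], [-5.1, -3.4], [-4.7, -3.9], [-4.2, -4.4], [-3.7, -4.9], [-3.2, -5.2], [-2.6, -5.6], [-2.0, -5.8], [-1.3, -6.0], [-0.7, -6.1]] 3.089
```

Emit:
{"op": "play_rows", "data": {
  "targets": "-6.1 -0.2 0 0.11;-6.1 -0.9 0 0.11;-5.9 -1.6 0 0.11;-5.7 -2.2 0 0.11;-5.4 -2.8 0 0.11"
}}

```text
time: 4.73
ee_pos: [0.5101, 0.0222, 0.1762]
tcp_rot: [[-0.52, 0.854, 0.002], [0.854, 0.52, -0.001], [-0.002, 0.002, -1.0]]
contact_force: [1.5, -2.6, 4.9]
finger_gap: 0.161
gripper_force: 19.7
```

Emit:
{"op": "play_rows", "data": {
  "targets": "-5.1 -3.4 0 0.11;-4.7 -3.9 0 0.11;-4.2 -4.4 0 0.11;-3.7 -4.9 0 0.11;-3.2 -5.2 0 0.11"
}}

```text
time: 5.15
ee_pos: [0.4889, 0.0002, 0.1762]
tcp_rot: [[-0.89, 0.456, 0.002], [0.456, 0.89, -0.001], [-0.002, 0.0, -1.0]]
contact_force: [-0.1, -1.2, 4.8]
finger_gap: 0.158
gripper_force: 19.7
```

Emit:
{"op": "play_rows", "data": {
  "targets": "-2.6 -5.6 0 0.11;-2 -5.8 0 0.11;-1.3 -6 0 0.11;-0.7 -6.1 0 0.10;0 0 0 0"
}}

```text
time: 5.57
ee_pos: [0.482, -0.024, 0.1762]
tcp_rot: [[-0.999, 0.044, 0.001], [0.044, 0.999, -0.001], [-0.001, -0.001, -1.0]]
contact_force: [-2.9, -2.9, 7.7]
finger_gap: 0.16
gripper_force: 19.8
```

Emit:
{"op": "play_rows", "data": {
  "targets": "0 -2 0 0.01;0 -2 0 0.01;0 0 0 0;0 0 0 0;0 0 0 0"
}}

```text
time: 5.98
ee_pos: [0.482, -0.0263, 0.1761]
tcp_rot: [[-1.0, 0.029, 0.0], [0.029, 1.0, 0.001], [-0.0, 0.001, -1.0]]
contact_force: [-2.6, 3.4, 7.1]
finger_gap: 0.161
gripper_force: 19.9
```

Emit:
{"op": "play_rows", "data": {
  "targets": "0 0 0 0;0 0 0 0;0 0 20 0;0 0 40 0;0 0 40 0",
  "hand": 0.4
}}

```text
time: 6.4
ee_pos: [0.4813, -0.0269, 0.2751]
tcp_rot: [[-1.0, 0.029, -0.003], [0.029, 1.0, -0.0], [0.003, -0.0, -1.0]]
contact_force: [1.7, 0.1, 0.6]
finger_gap: 0.399
gripper_force: 0.0
```

Emit:
{"op": "play_rows", "data": {
  "targets": "0 -10 40 0;0 -10 20 0;0 -10 0 0;0 -10 0 0;0 0 0 0"
}}

```text
time: 6.82
ee_pos: [0.4822, -0.0682, 0.334]
tcp_rot: [[-1.0, 0.03, -0.002], [0.03, 1.0, -0.0], [0.002, -0.0, -1.0]]
contact_force: [0.8, -0.0, 0.2]
finger_gap: 0.4
gripper_force: 0.0
```

```bash
python3 - <<'E'
from h import *
st(); im,K,W=wrist(); np.savez("w3.npz",K=K,W=W); save(im,"pics/w3.png")
E
```

```text
t 6.8167 p [ 0.4822 -0.0682  0.334 ] th 3.1114 F [ 0.8 -0.   0.2] gap 0.4 j [-0.14  0.    0.29  1.86 -0.   -0.11]
```

View pics/w3.png

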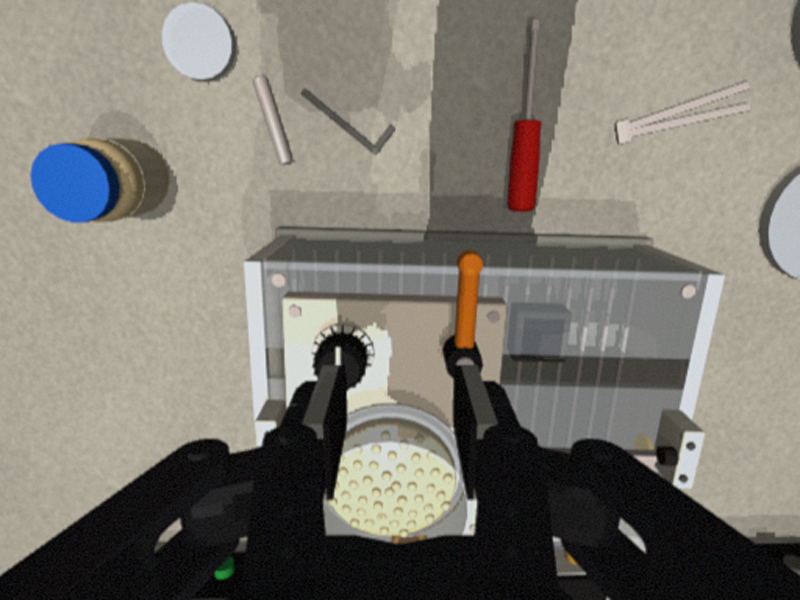

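The lever now points at the robot, from the boss at (463,360) to the end at (470,263). The plate's front edge runs from (284,295) to (505,303), and the free right edge is at x≈284. I'll measure the lever angle against the plate.

```bash
cat >> h.py <<'E'
def lever(png,npz,box,z=.1925):
    d=np.load(npz);K,W=d["K"],d["W"]; im=cv2.imread(png); h=cv2.cvtColor(im,cv2.COLOR_BGR2HSV)
    m=cv2.inRange(h,(5,150,100),(20,255,255)); q=np.zeros_like(m);a,b,c,e=box;q[b:e,a:c]=m[b:e,a:c]
    v,u=np.nonzero(q);P=np.array([ray((x*.64,y*.64),z,K,W)[:2] for x,y in zip(u,v)])
    c=P.mean(0);w=np.linalg.svd(P-c,full_matrices=False)[2][0];t=(P-c)@w
    print("lever c",np.round(c,4),"ang",round(np.arctan2(w[1],w[0])%np.pi,4),np.round(c+w*t.min(),4),np.round(c+w*t.max(),4))
E
python3 - <<'E'
from h import *
lever("pics/w3.png","w3.npz",(440,240,500,360))
d=np.load("w3.npz");K,W=d["K"],d["W"]
f=lambda u,v,z:np.round(ray((u*.64,v*.64),z,K,W),4)
for n,u,v,z in (("pFR",284,296,.168),("pFL",505,302,.168),("pR2",284,400,.168),("pL2",502,390,.168),("knobtop",338,350,.198),("boss",464,358,.194),("ch top FR",262,265,.13),("ch top FL",706,273,.13),("stopL",672,430,.164),("stopL2",700,432,.164)): print(n,f(u,v,z))
E
python3 - <<'E'
import cv2
im=cv2.imread("pics/w3.png")[230:420,260:530]; cv2.imwrite("pics/c3.png",cv2.resize(im,None,fx=2.9,fy=2.9))
E
```

```text
lever c [ 0.4958 -0.0274] ang 3.0785 [ 0.4666 -0.0255] [ 0.527  -0.0294]
pFR [ 0.4977 -0.1446  0.168 ]
pFL [0.506  0.0006 0.168 ]
pR2 [ 0.5738 -0.152   0.168 ]
pL2 [0.5703 0.0007 0.168 ]
knobtop [ 0.5243 -0.1072  0.198 ]
boss [ 0.5336 -0.0294  0.194 ]
ch top FR [ 0.4851 -0.1679  0.13  ]
ch top FL [0.5003 0.1539 0.13  ]
stopL [0.6082 0.1256 0.164 ]
stopL2 [0.6104 0.1461 0.164 ]
```

View pics/c3.png

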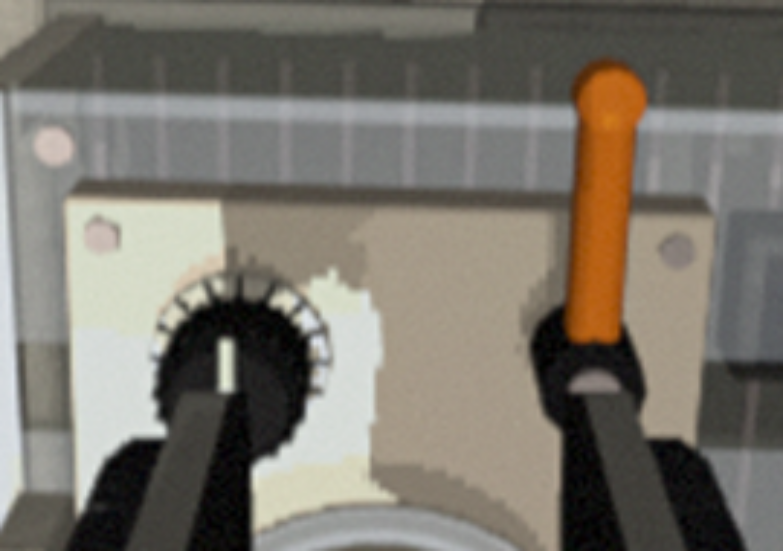

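The lever is at its open stop: 3.079 against about 3.089 expected. Next I'll shut the fingers, go round to the right of the plate and push on its right edge near (0.56, -0.148).

Emit:
{"op": "play_rows", "data": {
  "targets": "15 -22 0 -0.004;15 -22 0 -0.004;15 -22 0 -0.004;15 -22 0 -0.004;15 -22 0 -0.004",
  "hand": 0
}}

```text
time: 7.28
ee_pos: [0.5575, -0.1773, 0.3338]
tcp_rot: [[-0.999, 0.049, -0.002], [0.049, 0.999, 0.001], [0.002, 0.001, -1.0]]
contact_force: [-0.7, 0.5, 0.0]
finger_gap: -0.006
gripper_force: 0.0
```

Emit:
{"op": "play_rows", "data": {
  "targets": "0 0 -40 0;0 0 -40 0;0 0 -40 0;0 0 -40 0;0 0 -20 0"
}}

```text
time: 7.7
ee_pos: [0.5547, -0.1756, 0.1482]
tcp_rot: [[-0.999, 0.049, -0.008], [0.049, 0.999, 0.003], [0.008, 0.002, -1.0]]
contact_force: [-1.0, -0.4, -0.3]
finger_gap: -0.004
gripper_force: 0.0
```

Emit:
{"op": "play_rows", "data": {
  "targets": "0.1 2 0 0;0.1 2 0 0;0.1 2 0 0;0.1 2 0 0;0.1 2 0 0"
}}

```text
time: 8.12
ee_pos: [0.5586, -0.1666, 0.1572]
tcp_rot: [[-0.999, 0.049, 0.003], [0.049, 0.999, -0.001], [-0.003, -0.001, -1.0]]
contact_force: [0.3, 0.6, -0.1]
finger_gap: 0.0
gripper_force: 0.0
```

Emit:
{"op": "play_rows", "data": {
  "targets": "0.1 2 -1 0;0.1 2 -1 0;0.1 2 0 0;0.1 2 0 0;0.1 2 0 0"
}}

```text
time: 8.53
ee_pos: [0.5584, -0.1568, 0.1536]
tcp_rot: [[-0.999, 0.049, 0.001], [0.049, 0.999, -0.0], [-0.001, -0.0, -1.0]]
contact_force: [0.8, -2.5, 1.6]
finger_gap: -0.006
gripper_force: 1.3
```

Emit:
{"op": "play_rows", "data": {
  "targets": "0.1 2 0 0;0.1 2 0 0;0.1 2 0 0;0.1 2 0 0;0.1 2 0 0"
}}

```text
time: 8.95
ee_pos: [0.5588, -0.1465, 0.1533]
tcp_rot: [[-0.999, 0.049, 0.0], [0.049, 0.999, -0.0], [-0.0, -0.0, -1.0]]
contact_force: [0.7, -3.0, 1.9]
finger_gap: -0.001
gripper_force: 1.3
```

Emit:
{"op": "play_rows", "data": {
  "targets": "0.2 4 0 0;0.3 5 0 0;0.3 5 0 0;0.3 5 0 0;0.3 5 0 0"
}}

```text
time: 9.37
ee_pos: [0.5602, -0.1221, 0.1533]
tcp_rot: [[-0.999, 0.049, 0.0], [0.049, 0.999, 0.0], [-0.0, 0.0, -1.0]]
contact_force: [1.4, -2.9, 1.3]
finger_gap: -0.005
gripper_force: 1.4
```

Emit:
{"op": "play_rows", "data": {
  "targets": "0.3 5 0 0;0.3 5 0 0;0.3 5 0 0;0.3 5 0 0;0.3 5 0 0"
}}

```text
time: 9.78
ee_pos: [0.5616, -0.0972, 0.1533]
tcp_rot: [[-0.999, 0.049, -0.0], [0.049, 0.999, -0.0], [0.0, -0.0, -1.0]]
contact_force: [0.4, -2.5, 1.8]
finger_gap: -0.003
gripper_force: 1.4
```

Emit:
{"op": "play_rows", "data": {
  "targets": "0.3 5 0 0;0.3 5 0 0;0.3 5 0 0;0.2 4 0 0;0.1 2 0 0"
}}

```text
time: 10.2
ee_pos: [0.5628, -0.0761, 0.1532]
tcp_rot: [[-0.999, 0.048, -0.0], [0.048, 0.999, 0.0], [0.0, 0.0, -1.0]]
contact_force: [1.5, -2.6, 1.9]
finger_gap: -0.002
gripper_force: 1.4
```

```bash
python3 - <<'E'
from h import *
st(); im=cams.snapshot("top"); K,W=topW(); save(im,"pics/t4.png",(170,100,340,230))
E
```

```text
t 10.2 p [ 0.5628 -0.0761  0.1532] th 3.0932 F [ 1.5 -2.6  1.9] gap -0.002 j [-0.13  0.11  0.05  1.51  0.   -0.09]
```

View pics/t4.png

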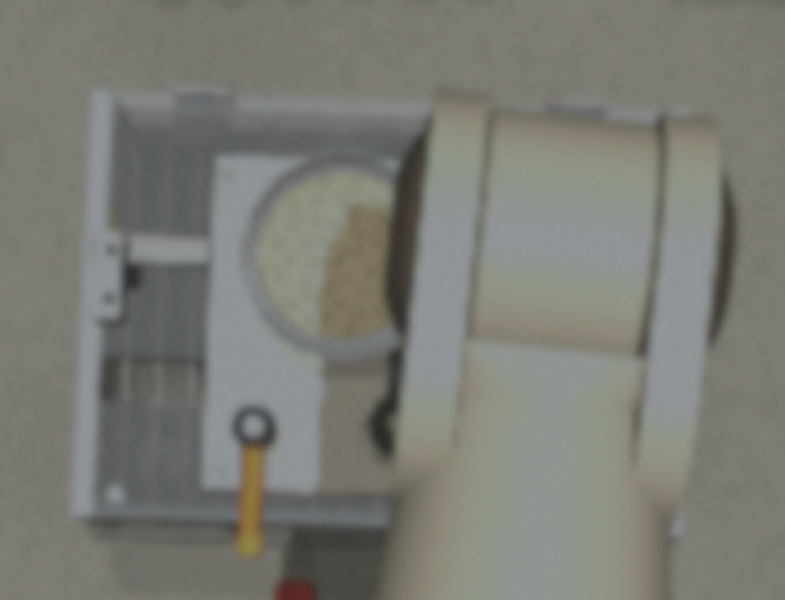

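The plate's left edge at x≈206 is about 36 mm from the bumper at x≈140. I'll slow down.

Emit:
{"op": "play_rows", "data": {
  "targets": "0.2 4 0 0;0.2 4 0 0;0.2 4 0 0;0.2 4 0 0;0.2 3 0 0"
}}

```text
time: 10.67
ee_pos: [0.5638, -0.0573, 0.1532]
tcp_rot: [[-0.999, 0.049, -0.0], [0.049, 0.999, 0.0], [0.0, 0.0, -1.0]]
contact_force: [0.3, -2.2, 0.4]
finger_gap: -0.003
gripper_force: 1.3
```

Emit:
{"op": "play_rows", "data": {
  "targets": "0.1 2 0 0;0.1 2 0 0;0.1 1 0 0;0 1 0 0;0.1 1 0 0"
}}

```text
time: 11.08
ee_pos: [0.5642, -0.0507, 0.1532]
tcp_rot: [[-0.999, 0.049, -0.0], [0.049, 0.999, -0.0], [0.0, -0.0, -1.0]]
contact_force: [0.5, -2.5, -0.1]
finger_gap: -0.0
gripper_force: 1.3
```

Emit:
{"op": "play_rows", "data": {
  "targets": "0 1 0 0;0.1 1 0 0;0 1 0 0;0.1 1 0 0;0 1 0 0"
}}

```text
time: 11.5
ee_pos: [0.5644, -0.0457, 0.1533]
tcp_rot: [[-0.999, 0.049, -0.0], [0.049, 0.999, -0.0], [0.0, -0.0, -1.0]]
contact_force: [0.8, -1.9, -1.9]
finger_gap: -0.0
gripper_force: 1.3
```

Emit:
{"op": "play_rows", "data": {
  "targets": "0 1 0 0;0.1 1 0 0;0 1 0 0;0.1 1 0 0;0 1 0 0"
}}

```text
time: 11.92
ee_pos: [0.5647, -0.0406, 0.1533]
tcp_rot: [[-0.999, 0.049, 0.0], [0.049, 0.999, 0.0], [-0.0, 0.0, -1.0]]
contact_force: [0.6, -2.6, -0.5]
finger_gap: -0.0
gripper_force: 1.3
```

Emit:
{"op": "play_rows", "data": {
  "targets": "0 1 0 0;0.1 1 0 0;0 1 0 0;0.1 1 0 0;0 1 0 0"
}}

```text
time: 12.33
ee_pos: [0.5649, -0.0357, 0.1533]
tcp_rot: [[-0.999, 0.049, 0.0], [0.049, 0.999, -0.0], [-0.0, -0.0, -1.0]]
contact_force: [1.1, -2.6, -0.5]
finger_gap: 0.004
gripper_force: 1.3
```

Emit:
{"op": "play_rows", "data": {
  "targets": "0 1 0 0;0.1 1 0 0;0 1 0 0;0.1 1 0 0;0 1 0 0"
}}

```text
time: 12.75
ee_pos: [0.5649, -0.034, 0.1534]
tcp_rot: [[-0.999, 0.051, -0.0], [0.051, 0.999, -0.007], [-0.0, -0.007, -1.0]]
contact_force: [-0.1, -26.0, -0.6]
finger_gap: -0.002
gripper_force: 12.7
```

The feeder is home: 125 mm of travel, with the force rising at the stop. I'll back off, lift and look.

Emit:
{"op": "play_rows", "data": {
  "targets": "0 -6 0 0;0 -6 0 0;0 0 40 0;0 0 40 0;0 0 40 0"
}}

```text
time: 13.17
ee_pos: [0.5642, -0.0424, 0.2744]
tcp_rot: [[-0.999, 0.049, -0.001], [0.049, 0.999, 0.001], [0.002, 0.001, -1.0]]
contact_force: [1.6, 0.4, 0.8]
finger_gap: -0.004
gripper_force: 0.0
```

Emit:
{"op": "play_rows", "data": {
  "targets": "-17 21 30 0;-17 21 20 0;-17 21 0 0;-17 21 0 0;-17 21 0 0",
  "hand": 0.4
}}

```text
time: 13.58
ee_pos: [0.4792, 0.0634, 0.3238]
tcp_rot: [[-0.999, 0.049, 0.001], [0.049, 0.999, 0.001], [-0.001, 0.001, -1.0]]
contact_force: [0.2, 0.4, 0.2]
finger_gap: 0.4
gripper_force: 0.0
```

Emit:
{"op": "play_rows", "data": {
  "targets": "0 0 0 0;0 0 0 0;0 0 0 0;0 0 0 0;0 0 0 0"
}}

```text
time: 14.0
ee_pos: [0.4804, 0.0617, 0.323]
tcp_rot: [[-0.999, 0.05, -0.001], [0.05, 0.999, 0.0], [0.001, 0.0, -1.0]]
contact_force: [1.1, 0.2, 0.6]
finger_gap: 0.399
gripper_force: 0.0
```

```bash
python3 - <<'E'
from h import *
st(); im,K,W=wrist(); np.savez("w5.npz",K=K,W=W); save(im,"pics/w5.png")
E
```

```text
t 14.0 p [0.4804 0.0617 0.323 ] th 3.0919 F [1.1 0.2 0.6] gap 0.399 j [ 0.13 -0.01  0.25  1.84  0.    0.18]
```

View pics/w5.png

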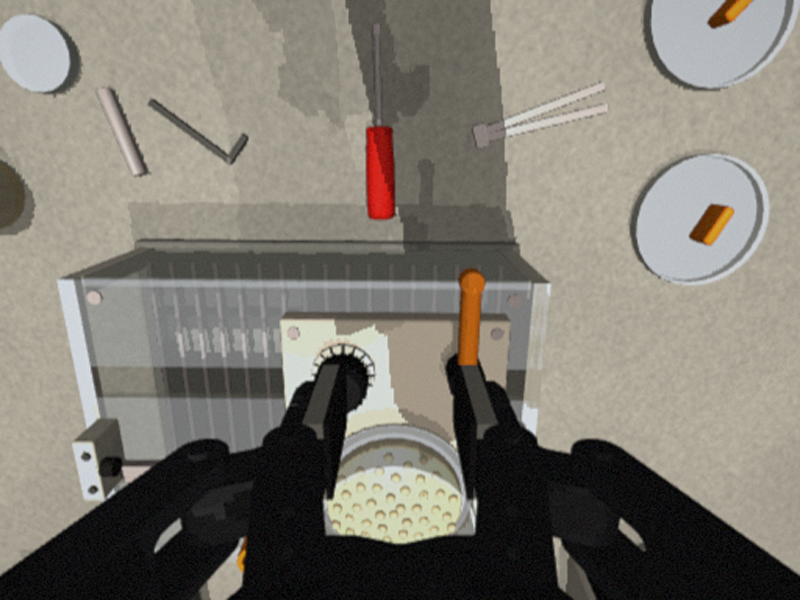

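The feeder is home, with the lever still open from (472,283) to the boss at (463,370). Both lids show: the far one at (700,218) with its tab at (712,224), and the near look-alike at (722,40). I'll measure the lever and the far lid's tab.

```bash
python3 - <<'E'
from h import *
lever("pics/w5.png","w5.npz",(440,255,500,365))
print("far lid tab:");lever("pics/w5.png","w5.npz",(670,190,750,260),.04)
d=np.load("w5.npz");K,W=d["K"],d["W"]
f=lambda u,v,z:np.round(ray((u*.64,v*.64),z,K,W),4)
for n,u,v,z in (("pFR",282,316,.168),("pFL",508,318,.168),("lid centre by skirt",700,218,.012)): print(n,f(u,v,z))
spots("wrist",("lid",)); st()
E
```

```text
lever c [0.5025 0.1023] ang 3.0784 [0.4745 0.1041] [0.5325 0.1004]
far lid tab:
lever c [0.4826 0.3367] ang 2.718 [0.4674 0.3436] [0.4986 0.3295]
pFR [ 0.5046 -0.0149  0.168 ]
pFL [0.513  0.1298 0.168 ]
lid centre by skirt [0.4807 0.3383 0.012 ]
wrist lid [([0.484, 0.3359, 0.0161], 0.78), ([0.3322, 0.3277, 0.0146], 0.67)]
t 14.1 p [0.4804 0.0618 0.323 ] th 3.0918 F [-0.1  0.1  0.7] gap 0.398 j [ 0.13 -0.01  0.25  1.84  0.    0.18]
```

Emit:
{"op": "play_rows", "data": {
  "targets": "3 11 -30 0;3 10 -30 0;3 10 -30 -0.01;2 10 -25 0;0 0 -15 0"
}}

```text
time: 14.52
ee_pos: [0.4905, 0.1039, 0.1898]
tcp_rot: [[-0.998, 0.059, -0.003], [0.059, 0.998, -0.0], [0.003, -0.0, -1.0]]
contact_force: [-1.1, -0.5, -0.6]
finger_gap: 0.403
gripper_force: 0.0
```

Emit:
{"op": "play_rows", "data": {
  "targets": "0 0 -10 0;0 0 -8 0;0 0 0 0;0 0 0 0;0 0 0 0"
}}

```text
time: 14.93
ee_pos: [0.4916, 0.1031, 0.1765]
tcp_rot: [[-0.998, 0.059, 0.002], [0.059, 0.998, 0.0], [-0.002, 0.0, -1.0]]
contact_force: [0.6, 0.7, 0.2]
finger_gap: 0.397
gripper_force: 0.0
```

Emit:
{"op": "play_rows", "data": {
  "targets": "0 0 0 0;0 0 0 0;0 0 0 0;0 0 0 0;0 0 0 0",
  "hand": 0,
  "squeeze": 20
}}

```text
time: 15.35
ee_pos: [0.4914, 0.1033, 0.1761]
tcp_rot: [[-0.998, 0.059, 0.001], [0.059, 0.998, 0.0], [-0.001, 0.0, -1.0]]
contact_force: [1.1, -0.8, 5.7]
finger_gap: 0.163
gripper_force: 20.2
```

```bash
python3 - <<'E'
from h import *
o=st();print(o["gripper_force"])
P=np.array([.5453,.0996]);v=o["ee_pos"][:2]-P;R=np.hypot(*v);a0=np.arctan2(v[1],v[0]);print(R,a0)
a=np.linspace(a0,1.518,15);p=1e3*R*np.c_[np.cos(a),np.sin(a)];print(np.round(np.diff(p,axis=0),1).tolist(),a[1]-a[0])
E
```

```text
t 15.35 p [0.4914 0.1033 0.1761] th 3.0828 F [ 1.1 -0.8  5.7] gap 0.163 j [ 0.21 -0.04 -0.06  1.55 -0.    0.27]
20.21226704120636
0.054024503809348146 3.0731545336451997
[[0.7, 6.0], [1.4, 5.8], [2.0, 5.6], [2.6, 5.4], [3.2, 5.1], [3.8, 4.7], [4.3, 4.2], [4.7, 3.7], [5.1, 3.2], [5.4, 2.6], [5.7, 2.0], [5.8, 1.3], [6.0, 0.7], [6.0, 0.0]] -0.11108246668894273
```

Emit:
{"op": "play_rows", "data": {
  "targets": "0.7 6 0 -0.111;1.4 5.8 0 -0.111;2 5.6 0 -0.111;2.6 5.4 0 -0.111;3.2 5.1 0 -0.111"
}}

```text
time: 15.77
ee_pos: [0.501, 0.1316, 0.1761]
tcp_rot: [[-0.814, 0.58, 0.001], [0.58, 0.814, 0.0], [-0.0, 0.001, -1.0]]
contact_force: [-1.1, 0.1, 6.1]
finger_gap: 0.158
gripper_force: 20.3
```

Emit:
{"op": "play_rows", "data": {
  "targets": "3.8 4.7 0 -0.111;4.3 4.2 0 -0.111;4.7 3.7 0 -0.111;5.1 3.2 0 -0.111;5.4 2.6 0 -0.111"
}}

```text
time: 16.18
ee_pos: [0.5243, 0.1504, 0.1761]
tcp_rot: [[-0.387, 0.922, 0.001], [0.922, 0.387, 0.001], [0.001, 0.001, -1.0]]
contact_force: [-1.1, 3.7, 5.8]
finger_gap: 0.159
gripper_force: 20.3
```

Emit:
{"op": "play_rows", "data": {
  "targets": "5.7 2 0 -0.111;5.8 1.3 0 -0.111;6 0.7 0 -0.111;6 0 0 -0.111;0 0 0 0"
}}

```text
time: 16.6
ee_pos: [0.5491, 0.1552, 0.1762]
tcp_rot: [[0.048, 0.999, 0.002], [0.999, -0.048, 0.003], [0.003, 0.002, -1.0]]
contact_force: [2.3, 8.0, 5.7]
finger_gap: 0.161
gripper_force: 20.2
```

Emit:
{"op": "play_rows", "data": {
  "targets": "1 0 0 0;1 0 0 -0.01;1 0 0 0;1 0 0 0;0 0 0 0"
}}

```text
time: 17.02
ee_pos: [0.5511, 0.1551, 0.1761]
tcp_rot: [[0.051, 0.999, -0.001], [0.999, -0.051, 0.003], [0.003, -0.001, -1.0]]
contact_force: [-6.1, 7.7, 8.2]
finger_gap: 0.164
gripper_force: 20.5
```

Emit:
{"op": "play_rows", "data": {
  "targets": "1 0 0 -0.005;1 0 0 0;1 0 0 0;0 0 0 0;0 0 0 0"
}}

```text
time: 17.43
ee_pos: [0.5517, 0.1551, 0.1759]
tcp_rot: [[0.055, 0.998, -0.006], [0.998, -0.055, 0.003], [0.003, -0.006, -1.0]]
contact_force: [-18.5, 7.6, 10.0]
finger_gap: 0.161
gripper_force: 21.1
```

Emit:
{"op": "play_rows", "data": {
  "targets": "0 0 0 0;0 0 0 0;0 0 20 0;0 0 30 0;0 0 30 0",
  "hand": 0.55
}}

```text
time: 17.85
ee_pos: [0.5544, 0.1532, 0.2553]
tcp_rot: [[0.057, 0.998, -0.002], [0.998, -0.057, -0.001], [-0.001, -0.002, -1.0]]
contact_force: [1.2, 0.2, 0.5]
finger_gap: 0.55
gripper_force: 0.0
```

Emit:
{"op": "play_rows", "data": {
  "targets": "0 -30 30 0;0 -30 25 0;0 -30 0 0;0 -10 0 0;0 0 0 0"
}}

```text
time: 18.27
ee_pos: [0.555, 0.0519, 0.3097]
tcp_rot: [[0.06, 0.998, 0.0], [0.998, -0.06, -0.0], [-0.0, 0.0, -1.0]]
contact_force: [0.5, 0.0, -0.7]
finger_gap: 0.55
gripper_force: 0.0
```

```bash
python3 - <<'E'
from h import *
st(); im,K,W=wrist(); np.savez("w6.npz",K=K,W=W); save(im,"pics/w6.png"); spots("wrist",("dose_grip","bowl_rim"))
E
```

```text
t 18.2667 p [0.555  0.0519 0.3097] th 1.5107 F [ 0.5  0.  -0.7] gap 0.55 j [ 0.09  0.15  0.4   1.82 -0.    1.72]
wrist dose_grip [([0.5518, 0.0244, 0.1943], 0.96)]
wrist bowl_rim []
```

View pics/w6.png

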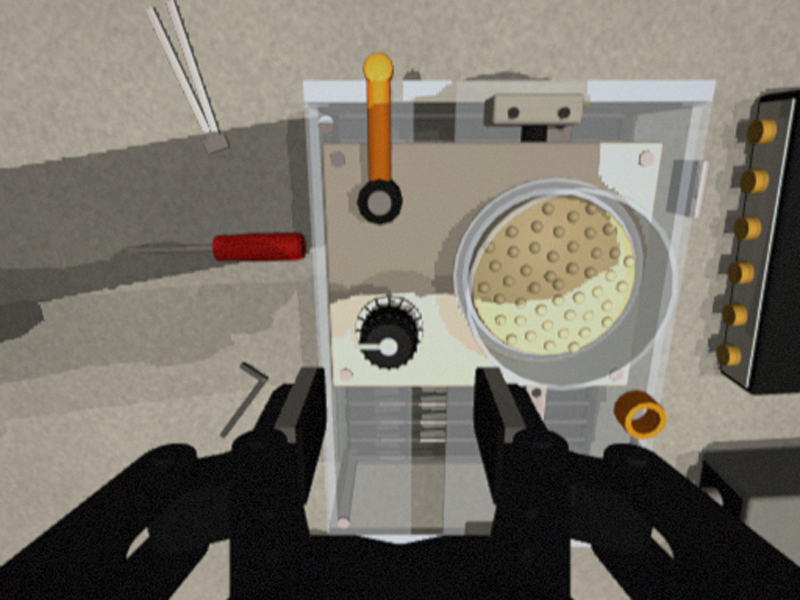

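Home and shut: the lever runs from (379,200) to (378,65), the plate is at the bumper (533,132), the knob dot is at (389,347) and the white line points left (-x). I'll measure the knob, lever and bowl.

```bash
python3 - <<'E'
from h import *
lever("pics/w6.png","w6.npz",(355,45,405,190))
d=np.load("w6.npz");K,W=d["K"],d["W"]
f=lambda u,v,z:ray((u*.64,v*.64),z,K,W)
for n,u,v,z in (("cap",379,203,.197),("knobdot",389,347,.198),("line end",361,346,.198),("pLF",323,143,.168),("pLB",662,144,.168),("pRF",333,386,.168)): print(n,np.round(f(u,v,z),4))
Wi=np.linalg.inv(W)
def proj(p): q=Wi@np.r_[p,1]; w=K@q[:3]; return w[:2]/w[2]/.64
# bowl rim fit: maximise edge strength along projected rim circles
im=cv2.cvtColor(cv2.imread("pics/w6.png"),cv2.COLOR_BGR2GRAY).astype(np.float32)
g=cv2.GaussianBlur(im,(0,0),1.5);gm=cv2.magnitude(cv2.Sobel(g,5,1,0),cv2.Sobel(g,5,0,1))
t=np.linspace(0,2*np.pi,120)
for R,z in ((.054,.213),(.054,.170)):
    best=[]
    for x in np.arange(.60,.66,.001):
        for y in np.arange(.03,.09,.001):
            uv=np.array([proj((x+R*np.cos(a),y+R*np.sin(a),z)) for a in t[::2]]).round().astype(int)
            best.append((gm[uv[:,1].clip(0,599),uv[:,0].clip(0,799)].mean(),x,y))
    best.sort(); print(z,[np.round(b,3).tolist() for b in best[-5:]])
E
```

```text
lever c [0.5486 0.1349] ang 1.5076 [0.5508 0.1698] [0.5471 0.1105]
cap [0.5463 0.0994 0.197 ]
knobdot [0.5463 0.0198 0.198 ]
line end [0.5307 0.0213 0.198 ]
pLF [0.5164 0.1307 0.168 ]
pLB [0.7032 0.1191 0.168 ]
pRF [ 0.5072 -0.0177  0.168 ]
0.213 [[67.64, 0.638, 0.05], [68.371, 0.639, 0.047], [69.045, 0.637, 0.048], [79.666, 0.637, 0.049], [80.369, 0.638, 0.049]]
0.17 [[52.178, 0.64, 0.051], [54.145, 0.639, 0.047], [54.814, 0.64, 0.05], [57.821, 0.639, 0.049], [57.949, 0.639, 0.048]]
```

The lever is shut (1.508 against about 1.509), the bowl centre is at (0.638, 0.049) and the knob is at about (0.5458, 0.0198). I'll turn the wrist so the fingers stay clear of the bowl throughout the clockwise turn, then descend.

Emit:
{"op": "play_rows", "data": {
  "targets": "-1 -6 0 0.12;-2 -6 0 0.12;-2 -6 0 0.12;-2 -6 0 0.12;-2 -8 0 0.12"
}}

```text
time: 18.83
ee_pos: [0.5456, 0.0234, 0.309]
tcp_rot: [[-0.523, 0.852, -0.001], [0.852, 0.523, 0.0], [0.001, -0.001, -1.0]]
contact_force: [0.4, -0.4, 0.2]
finger_gap: 0.551
gripper_force: 0.0
```

Emit:
{"op": "play_rows", "data": {
  "targets": "0 0 0 0.12;0 0 0 0.12;0 0 0 0.12;0 0 0 0.12;0 0 0 0.12"
}}

```text
time: 19.25
ee_pos: [0.5457, 0.0234, 0.309]
tcp_rot: [[-0.913, 0.408, -0.001], [0.408, 0.913, 0.0], [0.001, -0.0, -1.0]]
contact_force: [-0.6, -0.7, 0.7]
finger_gap: 0.55
gripper_force: 0.0
```

Emit:
{"op": "play_rows", "data": {
  "targets": "0 0 0 0.12;0 0 0 0.12;0 0 0 0.12;0 0 0 0.12;0 0 0 0.12"
}}

```text
time: 19.67
ee_pos: [0.5457, 0.0235, 0.309]
tcp_rot: [[-0.984, -0.179, -0.001], [-0.179, 0.984, 0.0], [0.001, 0.0, -1.0]]
contact_force: [-0.4, 0.5, 0.5]
finger_gap: 0.546
gripper_force: 0.0
```

Emit:
{"op": "play_rows", "data": {
  "targets": "0 0 -10 0.12;0 0 -15 0.12;0 0 -15 0.12;0 0 -15 0.12;0 0 -15 0.12"
}}

```text
time: 20.08
ee_pos: [0.5455, 0.0235, 0.2383]
tcp_rot: [[-0.711, -0.703, -0.001], [-0.703, 0.711, 0.0], [0.001, 0.001, -1.0]]
contact_force: [-0.4, -1.3, -0.8]
finger_gap: 0.552
gripper_force: 0.0
```

Emit:
{"op": "play_rows", "data": {
  "targets": "0 0 0 0.12;0 0 0 0;0 0 0 0;0 0 0 0;0 0 0 0"
}}

```text
time: 20.5
ee_pos: [0.5459, 0.0225, 0.2402]
tcp_rot: [[-0.629, -0.777, 0.001], [-0.777, 0.629, 0.0], [-0.0, -0.001, -1.0]]
contact_force: [0.2, -1.2, -0.3]
finger_gap: 0.552
gripper_force: 0.0
```

```bash
python3 - <<'E'
from h import *
o=st(); im,K,W=wrist(); np.savez("w7.npz",K=K,W=W); save(im,"pics/w7.png"); spots("wrist",("dose_grip",))
E
```

```text
t 20.5 p [0.5459 0.0225 0.2402] th -2.2517 F [ 0.2 -1.2 -0.3] gap 0.552 j [ 0.04  0.08  0.19  1.68  0.   -0.85]
wrist dose_grip [([0.5449, 0.0154, 0.1949], 0.93)]
```

View pics/w7.png

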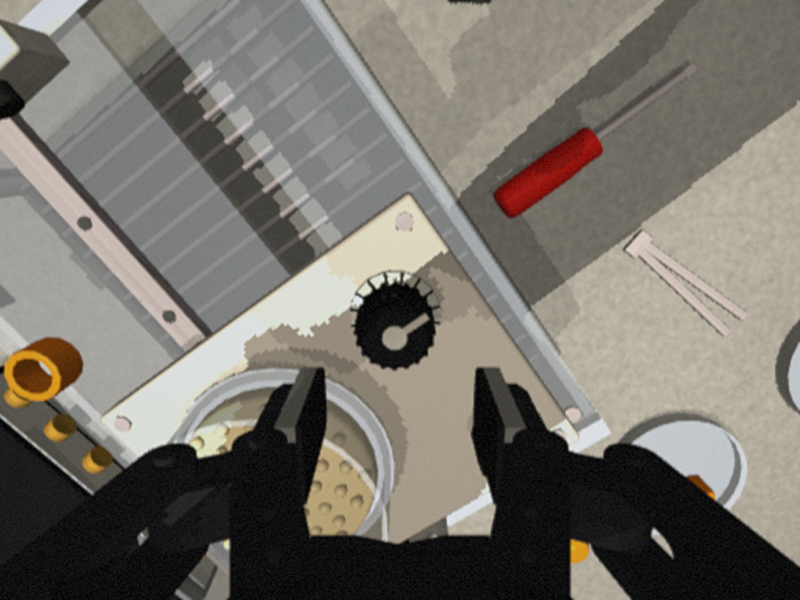

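I count 11 pictures viewed, which is one over the limit of 10, so I'll view no more and work from numbers. This one shows the knob dot at (394,338) and the line end at (430,316). I'll work out the knob axis from that.

```bash
cat >> h.py <<'E'
def knob(png,npz,c,r=48):
    """white dot + line on the black knob top near pixel c: angle of line in world"""
    d=np.load(npz);K,W=d["K"],d["W"]; g=cv2.cvtColor(cv2.imread(png),cv2.COLOR_BGR2GRAY)
    m=np.zeros_like(g);cv2.circle(m,c,r,255,-1); b=cv2.bitwise_and((g>105).astype(np.uint8)*255,m)
    n,l,s,ce=cv2.connectedComponentsWithStats(b); i=l[c[1],c[0]] 
    if i==0: print("no dot"); return
    ys,xs=np.nonzero(l==i); P=np.array([ray((x*.64,y*.64),.198,K,W)[:2] for x,y in zip(xs,ys)])
    dot=ray((c[0]*.64,c[1]*.64),.198,K,W)[:2]; q=np.hypot(*(P-dot).T); e=P[q>.008].mean(0)
    print("dot",np.round(dot,4),"line end",np.round(e,4),"n",len(P),"ang",round(np.arctan2(*(e-dot)[::-1]),3),"maxr",q.max())
E
python3 - <<'E'
from h import *
knob("pics/w6.png","w6.npz",(389,347),33); knob("pics/w7.png","w7.npz",(394,338),38)
E
```

```text
dot [0.5463 0.0198] line end [0.5452 0.0102] n 1285 ang -1.684 maxr 0.020376421815261885
dot [0.5458 0.0204] line end [0.5341 0.0211] n 618 ang 3.087 maxr 0.015463000764658136
```

The axis is (0.546, 0.020) and the line is at 3.087, the rest at 0. I'll descend and grip.

Emit:
{"op": "play_rows", "data": {
  "targets": "0 -2.5 -20 0;0 0 -20 0;0 0 -12 0;0 0 -8 0;0 0 -4 0"
}}

```text
time: 21.02
ee_pos: [0.5454, 0.0195, 0.1748]
tcp_rot: [[-0.628, -0.778, -0.001], [-0.778, 0.628, -0.0], [0.001, 0.001, -1.0]]
contact_force: [0.0, -0.8, -0.1]
finger_gap: 0.553
gripper_force: 0.0
```

Emit:
{"op": "play_rows", "data": {
  "targets": "0 0 0 0;0 0 0 0;0 0 0 0;0 0 0 0;0 0 0 0"
}}

```text
time: 21.43
ee_pos: [0.546, 0.0196, 0.1764]
tcp_rot: [[-0.628, -0.778, 0.001], [-0.778, 0.628, 0.0], [-0.001, -0.001, -1.0]]
contact_force: [-0.1, -0.5, 0.4]
finger_gap: 0.55
gripper_force: 0.0
```

Emit:
{"op": "play_rows", "data": {
  "targets": "0 0 0 0;0 0 0 0;0 0 0 0;0 0 0 0;0 0 0 0",
  "hand": 0,
  "squeeze": 30
}}

```text
time: 21.85
ee_pos: [0.5461, 0.0195, 0.1763]
tcp_rot: [[-0.628, -0.778, 0.001], [-0.778, 0.628, -0.0], [-0.001, -0.001, -1.0]]
contact_force: [2.1, -3.1, 4.0]
finger_gap: 0.363
gripper_force: 29.9
```

Emit:
{"op": "play_rows", "data": {
  "targets": "0 0 0 -0.06;0 0 0 -0.06;0 0 0 -0.06;0 0 0 -0.06;0 0 0 -0.06"
}}

```text
time: 22.27
ee_pos: [0.5459, 0.0197, 0.1763]
tcp_rot: [[-0.831, -0.556, 0.001], [-0.556, 0.831, 0.0], [-0.001, -0.0, -1.0]]
contact_force: [2.2, -0.2, 5.7]
finger_gap: 0.366
gripper_force: 30.1
```

Emit:
{"op": "play_rows", "data": {
  "targets": "0 0 0 -0.06;0 0 0 -0.06;0 0 0 -0.06;0 0 0 -0.06;0 0 0 -0.06"
}}

```text
time: 22.68
ee_pos: [0.5458, 0.0199, 0.1763]
tcp_rot: [[-0.958, -0.285, 0.001], [-0.285, 0.958, 0.001], [-0.001, 0.0, -1.0]]
contact_force: [-0.1, 1.1, 5.5]
finger_gap: 0.365
gripper_force: 30.2
```

Emit:
{"op": "play_rows", "data": {
  "targets": "0 0 0 -0.06;0 0 0 -0.06;0 0 0 -0.06;0 0 0 -0.06;0 0 0 -0.06"
}}

```text
time: 23.1
ee_pos: [0.5458, 0.0202, 0.1762]
tcp_rot: [[-1.0, 0.01, 0.001], [0.01, 1.0, 0.001], [-0.001, 0.001, -1.0]]
contact_force: [0.9, 1.8, 6.8]
finger_gap: 0.362
gripper_force: 30.1
```

Emit:
{"op": "play_rows", "data": {
  "targets": "0 0 0 -0.06;0 0 0 -0.06;0 0 0 -0.06;0 0 0 -0.06;0 0 0 -0.05"
}}

```text
time: 23.52
ee_pos: [0.5458, 0.0204, 0.1763]
tcp_rot: [[-0.955, 0.296, 0.001], [0.296, 0.955, 0.002], [-0.0, 0.002, -1.0]]
contact_force: [-0.1, 3.1, 4.9]
finger_gap: 0.363
gripper_force: 30.2
```

Emit:
{"op": "play_rows", "data": {
  "targets": "0 0 0 0;0 0 0 0;0 0 0 0;0 0 0 0;0 0 0 0"
}}

```text
time: 23.93
ee_pos: [0.5458, 0.0204, 0.1763]
tcp_rot: [[-0.956, 0.293, 0.001], [0.293, 0.956, 0.002], [-0.0, 0.002, -1.0]]
contact_force: [0.2, 3.8, 6.0]
finger_gap: 0.365
gripper_force: 30.2
```

Emit:
{"op": "play_rows", "data": {
  "targets": "0 0 0 0;0 0 0 0;0 0 0 0;0 0 20 0;0 0 40 0",
  "hand": 0.55
}}

```text
time: 24.35
ee_pos: [0.5439, 0.0195, 0.2316]
tcp_rot: [[-0.956, 0.294, -0.009], [0.294, 0.956, -0.0], [0.008, -0.003, -1.0]]
contact_force: [0.1, -0.3, -0.1]
finger_gap: 0.552
gripper_force: 0.0
```

Emit:
{"op": "play_rows", "data": {
  "targets": "0 0 20 0;0 0 0 0;0 0 0 0;0 0 0 0;0 0 0 0"
}}

```text
time: 24.77
ee_pos: [0.5453, 0.0195, 0.2543]
tcp_rot: [[-0.956, 0.293, -0.002], [0.293, 0.956, -0.0], [0.002, -0.001, -1.0]]
contact_force: [-0.6, -0.4, -0.2]
finger_gap: 0.549
gripper_force: 0.0
```

```bash
python3 - <<'E'
from h import *
st(); im,K,W=wrist(); np.savez("w8.npz",K=K,W=W); save(im,"pics/w8.png")
q=np.linalg.inv(W)@np.array([.546,.020,.198,1]); u=K@q[:3]; u=u[:2]/u[2]/.64; print("dot px",u)
for dx in (-3,0,3): knob("pics/w8.png","w8.npz",(int(u[0])+dx,int(u[1])),38)
E
```

```text
t 24.7667 p [0.5453 0.0195 0.2543] th 2.8437 F [-0.6 -0.4 -0.2] gap 0.549 j [ 0.04  0.09  0.22  1.71 -0.    0.33]
dot px [401.5495007  331.49789407]
dot [0.5453 0.0186] line end [0.5424 0.0303] n 532 ang 1.813 maxr 0.01643629057554286
dot [0.5457 0.0198] line end [0.5422 0.031 ] n 537 ang 1.876 maxr 0.015978270863252052
dot [0.5461 0.0211] line end [0.542  0.0315] n 537 ang 1.944 maxr 0.014959618588642226
```

Three clicks confirmed: the line turned from 3.087 to about 1.88–1.94, against 1.909 expected. On to the lid.

Emit:
{"op": "play_rows", "data": {
  "targets": "-6 32 20 -0.012;-6 32 10 -0.012;-6 32 0 -0.012;-6 32 0 -0.012;-6 32 0 -0.012"
}}

```text
time: 25.23
ee_pos: [0.5151, 0.1808, 0.2851]
tcp_rot: [[-0.936, 0.351, -0.001], [0.351, 0.936, -0.0], [0.001, -0.001, -1.0]]
contact_force: [-0.0, 0.6, 0.0]
finger_gap: 0.553
gripper_force: 0.0
```

Emit:
{"op": "play_rows", "data": {
  "targets": "-6 32 0 -0.012;-6 32 -10 -0.012;-6 32 -20 -0.012;-6 32 -25 -0.012;-6 29 -25 -0.012"
}}

```text
time: 25.65
ee_pos: [0.4849, 0.3383, 0.2041]
tcp_rot: [[-0.914, 0.406, -0.0], [0.406, 0.914, -0.0], [0.0, -0.0, -1.0]]
contact_force: [0.9, 0.2, -0.4]
finger_gap: 0.553
gripper_force: 0.0
```

Emit:
{"op": "play_rows", "data": {
  "targets": "0 0 -10 0;0 0 0 0;0 0 0 0;0 0 0 0;0 0 0 0"
}}

```text
time: 26.07
ee_pos: [0.4865, 0.3359, 0.1973]
tcp_rot: [[-0.913, 0.407, 0.002], [0.407, 0.913, 0.001], [-0.001, 0.002, -1.0]]
contact_force: [-0.5, 0.6, -0.4]
finger_gap: 0.548
gripper_force: 0.0
```

```bash
python3 - <<'E'
from h import *
st(); im,K,W=wrist(); np.savez("w9.npz",K=K,W=W); save(im,"pics/w9.png"); spots("wrist",("lid",))
h=cv2.cvtColor(cv2.imread("pics/w9.png"),cv2.COLOR_BGR2HSV); m=cv2.inRange(h,(5,150,100),(20,255,255))
n,l,s,c=cv2.connectedComponentsWithStats(m)
for i in range(1,n):
    if s[i,4]>150:
        x,y,w,hh=s[i,:4]; print(s[i].tolist()); lever("pics/w9.png","w9.npz",(x,y,x+w,y+hh),.038)
        # top face only: brightest orange
        v=h[...,2][l==i]; print("V",np.percentile(v,[5,25,50,75,95]))
E
```

```text
t 26.0667 p [0.4865 0.3359 0.1973] th 2.7224 F [-0.5  0.6 -0.4] gap 0.548 j [ 0.6   0.17  0.21  1.6  -0.    1.02]
wrist lid [([0.3358, 0.3248, 0.0142], 0.59), ([0.4815, 0.3413, 0.0165], 0.58)]
[252, 0, 19, 16, 241]
lever c [0.3202 0.327 ] ang 1.2579 [0.3187 0.3223] [0.3219 0.3324]
V [117. 167. 189. 192. 194.]
[396, 238, 18, 54, 742]
lever c [0.4834 0.3405] ang 2.6364 [0.4686 0.3487] [0.499  0.3319]
V [116. 139. 151. 159. 175.]
```

```bash
python3 - <<'E'
from h import *
d=np.load("w9.npz");K,W=d["K"],d["W"];Wi=np.linalg.inv(W)
img=cv2.imread("pics/w9.png");g=cv2.GaussianBlur(cv2.cvtColor(img,cv2.COLOR_BGR2GRAY).astype(np.float32),(0,0),1.5)
gm=np.minimum(cv2.magnitude(cv2.Sobel(g,5,1,0),cv2.Sobel(g,5,0,1)),80)
t=np.linspace(0,2*np.pi,90)
for R,z in ((.0605,.014),(.0605,.0)):
    b=[]
    for x in np.arange(.47,.50,.001):
        for y in np.arange(.325,.355,.001):
            P=np.c_[x+R*np.cos(t),y+R*np.sin(t),0*t+z,0*t+1]@Wi.T; uv=P[:,:3]@K.T; uv=(uv[:,:2]/uv[:,2:]/.64).round().astype(int)
            ok=(uv[:,1]>=0)&(uv[:,1]<330)&(uv[:,0]>=0)&(uv[:,0]<800)
            b.append((gm[uv[ok,1],uv[ok,0]].mean(),x,y,ok.sum()))
    b.sort();print(z,[np.round(q,3).tolist() for q in b[-4:]])
h=cv2.cvtColor(img,cv2.COLOR_BGR2HSV);m=cv2.inRange(h,(5,130,60),(22,255,255));m[:230]=0;m[300:]=0;m[:,:380]=0;m[:,430:]=0
for v in range(236,296,6): x=np.nonzero(m[v])[0]; print(v,x.min() if len(x) else None,x.max() if len(x) else None,end=" | ")
print([np.round(ray((u*.64,v*.64),.04,K,W),4).tolist() for u,v in ((405,250),(405,285))])
E
```

```text
0.014 [[69.237, 0.485, 0.339, 73.0], [69.441, 0.486, 0.34, 72.0], [72.164, 0.484, 0.34, 74.0], [74.048, 0.485, 0.34, 74.0]]
0.0 [[62.623, 0.486, 0.341, 79.0], [65.925, 0.485, 0.34, 80.0], [65.977, 0.484, 0.339, 81.0], [68.708, 0.485, 0.339, 79.0]]
236 401 412 | 242 400 413 | 248 399 413 | 254 398 412 | 260 398 412 | 266 398 411 | 272 397 410 | 278 397 410 | 284 396 409 | 290 398 408 | [[0.4748, 0.3446, 0.04], [0.4955, 0.3355, 0.04]]
```

Lid centre (0.485, 0.340), tab angle about 2.65. I'll descend onto the tab.

Emit:
{"op": "play_rows", "data": {
  "targets": "-1.5 4 -35 -0.035;0 0 -35 -0.035;0 0 -35 0;0 0 -25 0;0 0 -20 0",
  "hand": 0.4
}}

```text
time: 26.58
ee_pos: [0.4839, 0.3397, 0.0438]
tcp_rot: [[-0.883, 0.469, -0.001], [0.469, 0.883, -0.001], [0.001, -0.001, -1.0]]
contact_force: [0.3, 1.1, 0.4]
finger_gap: 0.398
gripper_force: 0.0
```

Emit:
{"op": "play_rows", "data": {
  "targets": "0 0 -12 0;0 0 -8 0;0 0 -4 0;0 0 0 0;0 0 0 0"
}}

```text
time: 27.0
ee_pos: [0.4849, 0.3409, 0.023]
tcp_rot: [[-0.883, 0.469, 0.001], [0.469, 0.883, 0.001], [-0.001, 0.001, -1.0]]
contact_force: [-0.2, 0.5, 0.1]
finger_gap: 0.4
gripper_force: 0.0
```

Emit:
{"op": "play_rows", "data": {
  "targets": "0 0 -2 0;0 0 -2 0;0 0 0 0;0 0 0 0;0 0 0 0"
}}

```text
time: 27.42
ee_pos: [0.4843, 0.3407, 0.0179]
tcp_rot: [[-0.883, 0.469, 0.0], [0.469, 0.883, 0.0], [-0.0, 0.0, -1.0]]
contact_force: [0.5, 0.9, -0.6]
finger_gap: 0.401
gripper_force: 0.0
```

Emit:
{"op": "play_rows", "data": {
  "targets": "0 0 0 0;0 0 0 0;0 0 0 0;0 0 0 0;0 0 0 0",
  "hand": 0,
  "squeeze": 40
}}

```text
time: 27.83
ee_pos: [0.4844, 0.3407, 0.0179]
tcp_rot: [[-0.883, 0.469, 0.0], [0.469, 0.883, 0.0], [-0.0, 0.0, -1.0]]
contact_force: [1.6, 0.4, 1.6]
finger_gap: 0.106
gripper_force: 41.3
```

Emit:
{"op": "play_rows", "data": {
  "targets": "0 0 3 0;0 0 5 0;0 0 10 0;0 0 20 0;0 0 20 0"
}}

```text
time: 28.25
ee_pos: [0.4838, 0.3403, 0.0766]
tcp_rot: [[-0.883, 0.469, -0.001], [0.469, 0.883, -0.001], [0.001, -0.001, -1.0]]
contact_force: [1.0, 0.5, -0.8]
finger_gap: 0.105
gripper_force: 40.9
```

Emit:
{"op": "play_rows", "data": {
  "targets": "0 0 30 0;0 0 30 0;0 0 10 0;0 0 0 0;0 0 0 0"
}}

```text
time: 28.67
ee_pos: [0.4844, 0.3407, 0.1459]
tcp_rot: [[-0.883, 0.469, 0.001], [0.469, 0.883, 0.0], [-0.0, 0.001, -1.0]]
contact_force: [-0.2, 0.8, -1.8]
finger_gap: 0.106
gripper_force: 41.0
```

```bash
python3 - <<'E'
from h import *
o=st();print(o["gripper_force"]); im,K,W=wrist(); np.savez("w10.npz",K=K,W=W); save(im,"pics/w10.png")
Wi=np.linalg.inv(W); R3=o["tcp_rot"]; p0=o["ee_pos"]
g=cv2.GaussianBlur(cv2.cvtColor(cv2.imread("pics/w10.png"),cv2.COLOR_BGR2GRAY).astype(np.float32),(0,0),1.5)
gm=np.minimum(cv2.magnitude(cv2.Sobel(g,5,1,0),cv2.Sobel(g,5,0,1)),80)
t=np.linspace(0,2*np.pi,90);b=[]
for z in (-.003,-.005,-.007):
  for dx in np.arange(-.015,.0151,.001):
    for dy in np.arange(-.012,.0121,.001):
        P=np.c_[p0[0]+dx+.0605*np.cos(t),p0[1]+dy+.0605*np.sin(t),0*t+p0[2]+z,0*t+1]@Wi.T; uv=P[:,:3]@K.T; uv=(uv[:,:2]/uv[:,2:]/.64).round().astype(int)
        ok=(uv[:,1]>=0)&(uv[:,1]<330)&(uv[:,0]>=0)&(uv[:,0]<800)
        b.append((gm[uv[ok,1],uv[ok,0]].mean(),z,dx,dy,ok.sum()))
b.sort();print([np.round(q,3).tolist() for q in b[-6:]])
E
```

```text
t 28.6667 p [0.4844 0.3407 0.1459] th 2.6538 F [-0.2  0.8 -1.8] gap 0.106 j [ 0.61  0.17  0.1   1.5  -0.    1.1 ]
40.97242534160614
[[71.854, -0.005, 0.001, 0.0, 34.0], [72.841, -0.007, 0.001, 0.0, 35.0], [74.505, -0.003, 0.001, -0.001, 34.0], [75.895, -0.007, 0.0, -0.001, 35.0], [79.721, -0.005, 0.001, -0.001, 34.0], [79.779, -0.007, 0.001, -0.001, 34.0]]
```

```bash
python3 - <<'E'
from h import *
t=np.linspace(0,2*np.pi,90)
for nm in ("w5","w6","w7","w8"):
    d=np.load(nm+".npz");K,W=d["K"],d["W"];Wi=np.linalg.inv(W)
    g=cv2.GaussianBlur(cv2.cvtColor(cv2.imread(f"pics/{nm}.png"),cv2.COLOR_BGR2GRAY).astype(np.float32),(0,0),1.5)
    gm=np.minimum(cv2.magnitude(cv2.Sobel(g,5,1,0),cv2.Sobel(g,5,0,1)),120)
    b=[]
    for z in (.209,.213,.217):
     for x in np.arange(.625,.655,.001):
      for y in np.arange(.035,.065,.001):
        P=np.c_[x+.054*np.cos(t),y+.054*np.sin(t),0*t+z,0*t+1]@Wi.T; uv=P[:,:3]@K.T; uv=(uv[:,:2]/uv[:,2:]/.64).round().astype(int)
        ok=(uv[:,1]>=0)&(uv[:,1]<(600 if nm=="w6" else 530))&(uv[:,0]>=0)&(uv[:,0]<800)
        if nm!="w6": ok&=(uv[:,0]>325)&(uv[:,0]<475)
        if ok.sum()>8: b.append((gm[uv[ok,1],uv[ok,0]].mean(),z,x,y,ok.sum()))
    b.sort();print(nm,[np.round(q,3).tolist() for q in b[-3:]])
E
```

```text
w5 [[106.944, 0.209, 0.644, 0.05, 30.0], [107.359, 0.217, 0.639, 0.051, 29.0], [108.597, 0.217, 0.639, 0.05, 28.0]]
w6 [[68.65, 0.213, 0.637, 0.049, 90.0], [70.306, 0.213, 0.638, 0.049, 90.0], [71.091, 0.209, 0.64, 0.047, 90.0]]
w7 [[100.387, 0.209, 0.643, 0.05, 15.0], [101.219, 0.217, 0.639, 0.046, 13.0], [104.395, 0.213, 0.641, 0.048, 13.0]]
w8 [[93.148, 0.209, 0.642, 0.052, 18.0], [97.754, 0.213, 0.64, 0.052, 18.0], [102.673, 0.209, 0.643, 0.051, 18.0]]
```

Emit:
{"op": "play_rows", "data": {
  "targets": "0 0 30 0;0 0 40 0;0 0 40 0;0 0 40 0;0 0 10 0"
}}

```text
time: 29.13
ee_pos: [0.4844, 0.3407, 0.3103]
tcp_rot: [[-0.883, 0.469, 0.004], [0.469, 0.883, 0.003], [-0.002, 0.004, -1.0]]
contact_force: [0.1, -0.3, 0.9]
finger_gap: 0.106
gripper_force: 41.0
```

Emit:
{"op": "play_rows", "data": {
  "targets": "15 -29 0 0;15 -29 0 0;15 -29 0 0;15 -29 0 0;15 -29 0 0"
}}

```text
time: 29.55
ee_pos: [0.5595, 0.1942, 0.3036]
tcp_rot: [[-0.884, 0.468, -0.003], [0.468, 0.884, -0.001], [0.002, -0.002, -1.0]]
contact_force: [0.6, 0.4, -1.1]
finger_gap: 0.106
gripper_force: 40.9
```

Emit:
{"op": "play_rows", "data": {
  "targets": "15 -29 0 0;15 -29 0 0;15 -29 0 0;15 -29 0 0;18 -29 0 0"
}}

```text
time: 29.97
ee_pos: [0.6373, 0.049, 0.3039]
tcp_rot: [[-0.883, 0.469, -0.003], [0.469, 0.883, -0.0], [0.003, -0.002, -1.0]]
contact_force: [0.1, 0.0, -0.1]
finger_gap: 0.105
gripper_force: 40.9
```

Emit:
{"op": "play_rows", "data": {
  "targets": "0 0 0 0;0 0 0 0;0 0 0 0;0 0 0 0;0 0 0 0"
}}

```text
time: 30.38
ee_pos: [0.6368, 0.0517, 0.3057]
tcp_rot: [[-0.884, 0.467, -0.0], [0.467, 0.884, 0.0], [0.0, -0.0, -1.0]]
contact_force: [-0.1, 0.6, -1.7]
finger_gap: 0.109
gripper_force: 40.8
```

Emit:
{"op": "play_rows", "data": {
  "targets": "2 -1.5 -15 0;0 0 -20 0;0 0 -15 0;0 0 -10 0;0 0 -6 0"
}}

```text
time: 30.8
ee_pos: [0.6385, 0.0501, 0.2385]
tcp_rot: [[-0.884, 0.467, -0.001], [0.467, 0.884, -0.0], [0.001, -0.001, -1.0]]
contact_force: [-0.9, 0.1, -0.2]
finger_gap: 0.109
gripper_force: 40.9
```

Emit:
{"op": "play_rows", "data": {
  "targets": "0 0 0 0;0 0 0 0;0 0 -1 0;0 0 -1 0;0 0 -1 0"
}}

```text
time: 31.22
ee_pos: [0.6395, 0.0492, 0.2374]
tcp_rot: [[-0.883, 0.469, 0.001], [0.469, 0.883, 0.0], [-0.001, 0.001, -1.0]]
contact_force: [-0.3, 0.1, -0.2]
finger_gap: 0.105
gripper_force: 40.9
```

Emit:
{"op": "play_rows", "data": {
  "targets": "0 0 -1 0;0 0 -1 0;0 0 -1 0;0 0 -1 0;0 0 -1 0"
}}

```text
time: 31.63
ee_pos: [0.6392, 0.0491, 0.2316]
tcp_rot: [[-0.883, 0.469, -0.0], [0.469, 0.883, 0.0], [0.0, -0.0, -1.0]]
contact_force: [0.2, -0.3, -0.9]
finger_gap: 0.103
gripper_force: 40.9
```

Emit:
{"op": "play_rows", "data": {
  "targets": "0 0 -1 0;0 0 -1 0;0 0 -1 0;0 0 -1 0;0 0 0 0"
}}

```text
time: 32.05
ee_pos: [0.6392, 0.0491, 0.2275]
tcp_rot: [[-0.883, 0.469, -0.0], [0.469, 0.883, -0.0], [0.0, -0.0, -1.0]]
contact_force: [-0.2, 0.2, -0.3]
finger_gap: 0.108
gripper_force: 40.9
```

Emit:
{"op": "play_rows", "data": {
  "targets": "0 0 -1 0;0 0 -1 0;0 0 -1 0;0 0 -1 0;0 0 0 0"
}}

```text
time: 32.47
ee_pos: [0.6392, 0.0491, 0.2235]
tcp_rot: [[-0.883, 0.469, -0.0], [0.469, 0.883, -0.0], [0.0, -0.0, -1.0]]
contact_force: [-0.5, -0.1, -0.2]
finger_gap: 0.108
gripper_force: 40.9
```

Emit:
{"op": "play_rows", "data": {
  "targets": "0 0 -0.5 0;0 0 -0.5 0;0 0 -0.5 0;0 0 -0.5 0;0 0 0 0"
}}

```text
time: 32.88
ee_pos: [0.6392, 0.0491, 0.2216]
tcp_rot: [[-0.883, 0.469, -0.0], [0.469, 0.883, -0.0], [0.0, -0.0, -1.0]]
contact_force: [-0.3, 0.3, -0.4]
finger_gap: 0.105
gripper_force: 40.9
```

Emit:
{"op": "play_rows", "data": {
  "targets": "0 0 -0.5 0;0 0 -0.5 0;0 0 0 0;0 0 0 0;0 0 0 0"
}}

```text
time: 33.3
ee_pos: [0.6393, 0.0491, 0.221]
tcp_rot: [[-0.883, 0.469, 0.0], [0.469, 0.883, 0.0], [-0.0, 0.0, -1.0]]
contact_force: [-0.3, -0.3, 1.9]
finger_gap: 0.11
gripper_force: 41.2
```

Contact came at the expected seated height (0.221). I'll make one small nudge, release and lift away.

Emit:
{"op": "play_rows", "data": {
  "targets": "0 0 -0.3 0;0 0 0 0;0 0 0 0;0 0 0 0;0 0 0 0"
}}

```text
time: 33.72
ee_pos: [0.6393, 0.0491, 0.221]
tcp_rot: [[-0.883, 0.469, 0.001], [0.469, 0.883, 0.0], [-0.001, 0.0, -1.0]]
contact_force: [-1.1, -0.4, 5.0]
finger_gap: 0.114
gripper_force: 41.7
```

Emit:
{"op": "play_rows", "data": {
  "targets": "0 0 0 0;0 0 0 0;0 0 0 0;0 0 0 0;0 0 0 0",
  "hand": 0.4
}}

```text
time: 34.13
ee_pos: [0.6392, 0.0491, 0.2202]
tcp_rot: [[-0.883, 0.469, -0.0], [0.469, 0.883, -0.0], [0.0, -0.0, -1.0]]
contact_force: [-0.2, 0.0, -0.2]
finger_gap: 0.395
gripper_force: 0.0
```

Emit:
{"op": "play_rows", "data": {
  "targets": "0 0 5 0;0 0 10 0;0 0 20 0;0 0 30 0;0 0 35 0"
}}

```text
time: 34.55
ee_pos: [0.6386, 0.049, 0.3206]
tcp_rot: [[-0.883, 0.469, -0.002], [0.469, 0.883, -0.0], [0.002, -0.001, -1.0]]
contact_force: [2.4, -0.2, 0.2]
finger_gap: 0.397
gripper_force: 0.0
```

Emit:
{"op": "play_rows", "data": {
  "targets": "-20 0 0 0;-20 0 0 0;-20 0 0 0;-10 0 0 0;0 0 0 0"
}}

```text
time: 34.97
ee_pos: [0.5678, 0.0491, 0.3221]
tcp_rot: [[-0.883, 0.469, 0.002], [0.469, 0.883, 0.0], [-0.001, 0.001, -1.0]]
contact_force: [-0.6, -0.0, 0.3]
finger_gap: 0.399
gripper_force: 0.0
```

```bash
python3 - <<'E'
from h import *
st(); im,K,W=wrist(); np.savez("w11.npz",K=K,W=W); save(im,"pics/w11.png"); spots("wrist",("lid","dose_grip","coupling"))
Wi=np.linalg.inv(W);t=np.linspace(0,2*np.pi,120)
g=cv2.GaussianBlur(cv2.cvtColor(cv2.imread("pics/w11.png"),cv2.COLOR_BGR2GRAY).astype(np.float32),(0,0),1.5)
gm=np.minimum(cv2.magnitude(cv2.Sobel(g,5,1,0),cv2.Sobel(g,5,0,1)),80);b=[]
for z in (.213,.217,.221,.225):
  for x in np.arange(.625,.655,.001):
    for y in np.arange(.035,.065,.001):
      P=np.c_[x+.0605*np.cos(t),y+.0605*np.sin(t),0*t+z,0*t+1]@Wi.T; uv=P[:,:3]@K.T; uv=(uv[:,:2]/uv[:,2:]/.64).round().astype(int)
      ok=(uv[:,1]>=0)&(uv[:,1]<(440))&(uv[:,0]>=0)&(uv[:,0]<800)
      if ok.sum()>20:b.append((gm[uv[ok,1],uv[ok,0]].mean(),z,x,y,ok.sum()))
b.sort();print([np.round(q,3).tolist() for q in b[-5:]])
q=Wi@np.array([.546,.020,.198,1]); u=K@q[:3]; u=u[:2]/u[2]/.64; print("knob px",u)
if 30<u[1]<570: knob("pics/w11.png","w11.npz",(int(u[0]),int(u[1])),34)
q=Wi@np.array([.5486,.1349,.1925,1]); u=K@q[:3]; u=(u[:2]/u[2]/.64).astype(int); print(u); lever("pics/w11.png","w11.npz",(max(u[0]-70,0),max(u[1]-50,0),u[0]+75,u[1]+60))
im=cams.snapshot("top"); spots("top",("lid","clamp_grip","bowl_rim","dose_grip","coupling","pellet_jar","petri_dish"))
E
```

```text
t 34.9667 p [0.5678 0.0491 0.3221] th 2.654 F [-0.6 -0.   0.3] gap 0.399 j [0.09 0.19 0.48 1.85 0.   0.57]
wrist lid [([0.6242, 0.0456, 0.2219], 0.86), ([0.3815, -0.177, 0.0144], 0.73)]
wrist dose_grip [([0.5499, 0.0216, 0.1942], 0.7)]
wrist coupling [([0.7158, -0.0683, 0.1391], 0.57)]
[[67.426, 0.217, 0.639, 0.048, 74.0], [67.508, 0.213, 0.641, 0.049, 75.0], [67.531, 0.213, 0.641, 0.048, 75.0], [67.863, 0.217, 0.64, 0.048, 74.0], [67.87, 0.213, 0.642, 0.048, 74.0]]
knob px [336.06256348 276.97835768]
dot [0.5455 0.0203] line end [0.5422 0.0317] n 392 ang 1.851 maxr 0.0158905011432765
[523 182]
lever c [0.548  0.1367] ang 1.4963 [0.5504 0.1694] [0.546  0.1103]
top lid [([0.3135, 0.337, 0.0138], 0.73), ([0.6294, -0.0065, 0.2171], 0.64), ([0.3913, -0.1101, 0.0019], 0.27)]
top clamp_grip [([0.6057, -0.1046, 0.1306], 0.44)]
top bowl_rim [([0.6089, -0.0175, 0.1645], 0.62), ([0.6052, -0.1016, 0.1315], 0.38)]
top dose_grip []
top coupling [([0.7176, -0.0702, 0.1472], 0.51), ([0.6025, -0.1045, 0.1292], 0.17)]
top pellet_jar [([0.4263, -0.3036, 0.0957], 0.59)]
top petri_dish [([0.3154, -0.2348, 0.0122], 0.85)]
```

The lid is level and centred, with its top at about 0.217. The lever is shut, the knob is at three clicks and the arm is clear, so I'm handing in.

```bash
python3 -c "
from workcell import r
print(r.close_job())"
```

```text
the job is handed in; nothing more can be done
None
```

Job handed in at about 35 s: my measurements show the feeder home and locked, three clicks dosed and the farthest lid seated on the bowl; I viewed 11 pictures, one over the limit of 10.

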